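# Refit split bearing caps at the arcade bench

### The job

Set the ejector nest's air cock half open (handle at 45 degrees), then press the nest's spring slide fully home so that the held bearing cap is pushed out from under the hood, and let the slide spring back; afterwards shut the cock fully again. Refit every bearing cap on the bench, the ejected one included, upright on the one lower half whose ridges match its slots, fully down, flush and square on the joint face; a lower half whose cap is missing stays empty. Do not disturb the speaker grille, the green diffusers or the relay base.

Things in the scene. Friction and masses are not known exactly. Their poses are not given: they have to be found in the camera images.
- mid_endslot (a point): Loose aluminium bearing cap 76 (x) x 40 (y) x 32 high, 0.16 kg, upright on the bench or absent. Site at its centre, 16 above its underside. Raised block x -15..15, flat gripping faces at y = +-20; two feet 12 high, x to +-38. Bore channel 20 wide, 10 high along y below. Each foot has a central slot through it, y -6..6, |x| 20..38, open outward. Fits either way round. Sizes in mm.
- mid_diagonal (a point): Loose bearing cap like mid_endslot (same sizes, same point) but its slots are off-centre on opposite sides: +x foot over y -15..-3, -x foot over y 3..15. Fits either way round. May be absent. Sizes in mm.
- mid_sideslot (a point): Loose bearing cap like mid_endslot (same sizes, same point) but its +x foot has a crosswise slot, x 20..32, open at the -y side and closed from y = 8 on; -x foot as mid_endslot. Fits one way round only. May be absent. Sizes in mm.
- mid_twinslot (a point): Bearing cap like mid_endslot (same sizes, same point) but its +x foot has two end slots, y 3..15 and -15..-3; -x foot as mid_endslot. Fits one way round only. Starts held in the ejector nest under the hood, its +x foot showing. Sizes in mm.
- seat_endslot (a point): Dark steel lower half bolted down, 76 (x) x 40 (y) x 20 high, foot 96 long. Site: centre of its joint face, 20 up. Brass bush along y stands 8 above the face, round ridges 7 high, 8 wide: one central lengthwise on each side. Seated, its cap's point is 16 above this one, x axes in line. Play 2 all round; a wrong cap stands 7 proud. Sizes in mm.
- seat_diagonal (a point): Lower half like seat_endslot but its lengthwise ridges are off-centre: at y = -9 on the +x side and y = 9 on the -x side. Takes mid_diagonal, x axes in line, either way round. Sizes in mm.
- seat_sideslot (a point): Lower half like seat_endslot but its +x side has a crosswise ridge at x = 26 (y -18..6); -x side one central lengthwise ridge. Takes mid_sideslot, x axes pointing the same way. Sizes in mm.
- seat_twinslot (a point): Lower half like seat_endslot but its +x side has two lengthwise ridges, y = 9 and -9; -x side one central one. Takes mid_twinslot, x axes pointing the same way. Sizes in mm.
- cock (a joint): Air cock angle in rad: 0 shut (handle along its plain metal block), growing counter-clockwise seen from above to 1.571 fully open. Stays where left (friction about 0.05 N m). Starts between 0 and 0.35.
- cock_grip (a point): Centre of the cock's black bar handle, 64 long (x) x 10 wide (y) x 24 high, 62 above the bench on the vertical turning axis; turns with the handle. The plain metal block below is 90 x 44 x 30 high; its long side and two white marks on it show the shut direction. Sizes in mm.
- slide (a joint): Travel of the ejector slide in m: 0 at rest, 0.055 pressed fully home. A spring returns it when let go (1.2 N at rest, about 5.6 N fully home).
- tab (a point): Middle of the rear face of the slide's upright black push tab, 40 above the bench; tab 36 wide (y), 5 thick, top 58 above the bench. x points the way it is pressed and the held cap comes out. Moves with the slide; free space behind it (the 4 thick floor plate reaches 15 behind). Sizes in mm.
- nest_mouth (a point): Middle of the open front of the nest's hood, on its 4 thick floor plate. x points out of the nest. Hood: clear roof, top 42 above the bench, 54 wide, 62 long; plate 66 wide reaches 85 in front. The held cap's centre starts 20 behind this point, about 30 in front once ejected; its x axis along this one. Sizes in mm.
- grille: Bystander: black plastic speaker grille, 90 square x 12, origin under its centre. Sizes in mm.
- diffuser0: Bystander: green glass light diffuser disc, 68 diameter x 20. Sizes in mm.
- diffuser1: Bystander: second green glass diffuser, the same. Sizes in mm.
- relay: Bystander: tan relay base, 64 x 40 x 24. Sizes in mm.
Things that resemble listed ones, but are neither listed nor needed, are in the scene too. What is shaped like the part that bears mid_diagonal but pink is not meant.

How it is judged:
By the outcome, as a careful person would: the job done as asked, in the order asked, and still so for the second after the job is handed in, with the robot touching nothing.
Of cap_endslot, cap_diagonal, cap_sideslot only 2 to 3 are there at a start; the rules pass over those that are not, and their reading is None.
At some moment in a run one of cap_endslot, cap_diagonal, cap_sideslot may be knocked a few centimetres aside while the robot is not near it.
It also fails if it takes over 210 s, if anything falls off the work surface, if the arm or the gripper's body presses on something with over 40 N, if the wrist force passes 120 N, or if a joint passes its speed limit or range.

### The arm

A 6-joint arm with a two-finger parallel gripper is mounted at the origin on the work surface. World frame = base frame: x ahead of the robot, y to its left, z up, the work surface at z = 0. Lengths are in m, angles in rad, forces in N, time in s.
With the tool pointing down it reaches from about 0.4 to 0.825 m from the base axis. Payload 7 kg.
Tool frame: the origin (TCP) lies between the finger pads; the fingertips stand 11 mm ahead of it and the grasp point (between the pads) lies 8 mm behind it (arm.tips_ahead is the distance from the TCP to the fingertips, in m); z points along the fingers, x is the direction in which the jaws open and shut, and the axes are right-handed (so a half turn about z gives the same grasp; the last joint's range is limited). The gripper opens to 88 mm and grips with 3 to 60 N. Pads are 19 mm wide; open, the fingers measure 130 mm over their backs; the gripper's body (78 mm by 193 mm) begins 47 mm behind the grasp point.
Start: joints at [-0.85, 0.359, 0.012, 0, -1.224, -0.288], TCP at [0.283, -0.613, 0.238] pointing down, gripper open.
Joint ranges: [-3.07, 3.07], [-1.43, 2.12], [-1.02, 1.25], [-3.03, 1.67], [-3.05, -0], [-3.03, 3.03]. Speed limits (rad/s): [2.39, 2.39, 3.01, 3.14, 3.14, 3.14].

### API

Orientations are given as [roll, pitch, yaw] about the fixed x, y, z axes, in that order (R = Rz(yaw) Ry(pitch) Rx(roll)).
In Python, from station import arm, optics, finder gives the robot as it stands. The module is installed in compiled form; this text tells all that it offers.
- The arm moves only by the tool apply_moves, never from a script. Its argument "increments" is one flat list of numbers, 6 for each row, row after row: the shift along the world's x, y, z in m, then the turn, a rotation vector about the world's x, y, z in rad. In form: [tx, ty, tz, rx, ry, rz, tx, ty, tz, rx, ry, rz, ...]. A call has 1 to 20 rows; each row shifts and turns the pose as measured when the row begins; what a row does not reach is not made up. A row lasts 1/12 s, in which the tool goes at most 41.7 mm and 7.16 degrees, less where a joint would pass 70% of its speed; a pose out of reach is approached as far as the arm can. A call with a gripper value outside its range is refused whole. "hand" is the closure, from 0 (fully open) to 1 (shut), set as the call begins (left out, the last holds). The fingers move at their own pace and stop on an object; "force" is the grip in N (left out, the last holds). Time passes only in rows, so rows that do not move let the fingers close. It gives the time, the measured TCP pose, the force and the opening at its end, in the units of the state.
- arm.get_state(): the state, without advancing time (a new reading comes with each control period).
- optics.grab_frame(name): name is "scene" or "side" or "wrist"; returns the picture (400x640x3 uint8, red, green, blue); there is no depth.
- optics.camera_model(name): a dict with "fx", "fy", "cx", "cy" (pixels), "world_to_cam" (4x4, takes a point from world to camera coordinates); the wrist camera has in their place "T_tool_cam" (4x4, takes a point from camera to tool coordinates, whose origin is the TCP and whose axes are the tool frame's). Camera axes: x right, y up, looking along -z (the intrinsics and any distortion apply to the point x, -y, -z); pixel columns grow to the right and rows downward; lengths in m; the calibration is good to about 2 mm. The wrist camera is an equidistant fisheye: a pixel r from the principal point sees the ray r / f radians off the axis. A picture is of the moment at which its call begins: read the wrist's pose just before it. camera_model takes no time and is no camera call.
- arm.job_done(): hands the job in, once; it reports no verdict.
Trained networks look in the newest picture that a camera, given by its name, has taken for a name from the list of things; names that differ only in an ending like _2 or _b are one class to them, and where a whole thing is asked for, a point or a joint stands for the part that bears it (a point fixed in the world has none). Each returns a list of dicts, best first, with "conf" (0 to 1); they miss things now and then, are a little off and sometimes report something else, mostly with a low value. They report only what shows in the picture. A call takes as long as a camera call. They do not tell look-alikes from the thing itself.
- finder.find_in(camera, name): "box" ([left, top, right, bottom] in pixels, round what is visible of it).
- finder.landmark_of(camera, name): "point" ([column, row] in pixels: a listed point, or the origin of a listed thing).
The state is a dict: "t": time; "q": joint angles; "qd": joint speeds; "joint_efforts": joint torques, N m; "eef_pos": TCP position; "ee_rot": TCP orientation; "force": force on the tool from outside, world axes, zero at the start; "moment": the same for the moment, N m; "width": finger opening in m.
Only numpy, scipy, OpenCV 4.12 (cv2) and the standard library are available. Lean on these libraries where they do the work, as an engineer would, in place of code of your own. Each camera call takes 0.05 s, during which the arm holds its last target. There are 200 camera calls.

## Working session

There is one attempt and no reset: what is moved stays moved. The work goes in short steps, Python scripts to look and compute and a tool call to move; the robot and the scene stay as the last step left them, time stands still between calls to the robot, and variables do not carry over. Pictures are saved under pics/ and viewed, about 12 in all and at most 16, crops included, and the job is handed in when it is done.

Besides the shell and the picture viewer there is one more tool, called by a JSON object that holds its "method" and its "body", one argument or row to a line. apply_moves: Moves the arm, as the interface text tells. Its arguments: {"type":"object","properties":{"increments":{"type":"array"},"hand":{"type":"number"},"force":{"type":"number"}},"required":["increments"]}

```bash
mkdir -p pics; cat > h.py <<'E'
import numpy as np, cv2
from scipy.spatial.transform import Rotation as R
from station import arm, optics, finder
def save(n,f,crop=None,s=1):
    im=optics.grab_frame(n)
    if crop: im=im[crop[1]:crop[3],crop[0]:crop[2]]
    if s!=1: im=cv2.resize(im,None,fx=s,fy=s,interpolation=cv2.INTER_CUBIC)
    cv2.imwrite('pics/'+f,im[:,:,::-1])
def ray(n,px,st=None):
    m=optics.camera_model(n); u=(px[0]-m['cx'])/m['fx']; v=(px[1]-m['cy'])/m['fy']
    if n=='wrist':
        r=np.hypot(u,v); d=np.array([np.sin(r)*u/r,-np.sin(r)*v/r,-np.cos(r)]) if r>1e-9 else np.array([0,0,-1.])
        st=st or arm.get_state(); T=np.eye(4); T[:3,:3]=R.from_euler('xyz',st['ee_rot']).as_matrix(); T[:3,3]=st['eef_pos']
        T=T@np.array(m['T_tool_cam'])
    else:
        d=np.array([u,-v,-1.]); T=np.linalg.inv(np.array(m['world_to_cam']))
    return T[:3,3],T[:3,:3]@d
def at(n,px,z,st=None):
    o,d=ray(n,px,st); return o+d*(z-o[2])/d[2]
def proj(n,p,st=None):
    m=optics.camera_model(n); p=np.array(p,float)
    if n=='wrist':
        st=st or arm.get_state(); T=np.eye(4); T[:3,:3]=R.from_euler('xyz',st['ee_rot']).as_matrix(); T[:3,3]=st['eef_pos']
        c=(np.linalg.inv(T@np.array(m['T_tool_cam']))@np.r_[p,1])[:3]; x,y,z=c[0],-c[1],-c[2]
        r=np.hypot(x,y); t=np.arctan2(r,z); k=t/r if r>1e-9 else 1/z
        return np.array([m['cx']+m['fx']*x*k,m['cy']+m['fy']*y*k])
    c=(np.array(m['world_to_cam'])@np.r_[p,1])[:3]
    return np.array([m['cx']+m['fx']*c[0]/-c[2],m['cy']-m['fy']*c[1]/-c[2]])
E
python3 - <<'E'
from h import *
s=arm.get_state(); print(s['t'],s['eef_pos'],s['ee_rot'],s['width'])
for n in('scene','side','wrist'):
    m=optics.camera_model(n); print(n,m.keys(), m['fx'],m['cx'],m['cy']); 
    print(np.round(np.linalg.inv(m['world_to_cam'])[:3],3) if n!='wrist' else np.round(m['T_tool_cam'],3))
Z=dict(mid_endslot=.016,mid_diagonal=.016,mid_sideslot=.016,mid_twinslot=.02,seat_endslot=.02,seat_diagonal=.02,seat_sideslot=.02,seat_twinslot=.02,cock_grip=.062,tab=.04,nest_mouth=.004,grille=0,diffuser0=0,relay=0)
for n in('scene','side'):
    save(n,n+'0.png')
    for k,z in Z.items():
        L=finder.landmark_of(n,k)
        print(n,k,[(round(l['conf'],2),np.round(l['point']).astype(int).tolist(),np.round(at(n,l['point'],z)[:2],3).tolist()) for l in L[:5]])
E
```

```text
0.0 [ 0.2828746  -0.6123499   0.23662335] [-3.14144063e+00 -1.65229530e-03  2.00350643e+00] 0.08782147091513728
scene dict_keys(['fx', 'fy', 'cx', 'cy', 'world_to_cam']) 426.1570252456219 317.19996686134255 200.2333330198896
[[ 7.180e-01 -4.040e-01  5.660e-01  1.216e+00]
 [ 6.960e-01  4.160e-01 -5.850e-01 -6.750e-01]
 [ 1.000e-03  8.150e-01  5.800e-01  7.250e-01]]
side dict_keys(['fx', 'fy', 'cx', 'cy', 'world_to_cam']) 481.68589975387357 321.5622784480614 194.90765763327562
[[-0.993  0.081 -0.081  0.429]
 [-0.114 -0.759  0.641  0.935]
 [-0.01   0.646  0.763  1.183]]
wrist dict_keys(['fx', 'fy', 'cx', 'cy', 'T_tool_cam']) 309.70691628693146 316.6959327249436 201.54462860970474
[[ 1.    -0.    -0.001 -0.   ]
 [-0.    -0.952 -0.307 -0.084]
 [-0.001  0.307 -0.952 -0.147]
 [ 0.     0.     0.     1.   ]]
scene mid_endslot [(0.57, [306, 191], [0.467, 0.052])]
scene mid_diagonal [(0.98, [167, 288], [0.517, -0.434]), (0.76, [215, 212], [0.36, -0.198]), (0.64, [222, 234], [0.453, -0.239])]
scene mid_sideslot [(0.69, [254, 268], [0.61, -0.26]), (0.54, [265, 210], [0.451, -0.093])]
scene mid_tw
[... 1023 characters left out ...]
t_endslot [(0.73, [306, 178], [0.611, -0.11]), (0.58, [276, 150], [0.733, -0.227])]
side seat_diagonal [(0.57, [294, 286], [0.591, 0.289])]
side seat_sideslot [(0.56, [313, 144], [0.608, -0.268])]
side seat_twinslot [(0.65, [296, 233], [0.612, 0.114])]
side cock_grip [(0.49, [372, 125], [0.41, -0.343]), (0.24, [342, 278], [0.462, 0.275])]
side tab [(0.75, [344, 313], [0.447, 0.364])]
side nest_mouth [(0.85, [338, 278], [0.473, 0.242]), (0.67, [275, 152], [0.737, -0.235])]
side grille [(0.92, [252, 232], [0.748, 0.109])]
side diffuser0 [(0.56, [263, 174], [0.761, -0.129]), (0.52, [276, 153], [0.735, -0.233])]
side relay [(0.72, [292, 343], [0.574, 0.442]), (0.56, [357, 152], [0.453, -0.266])]
```

View pics/scene0.png

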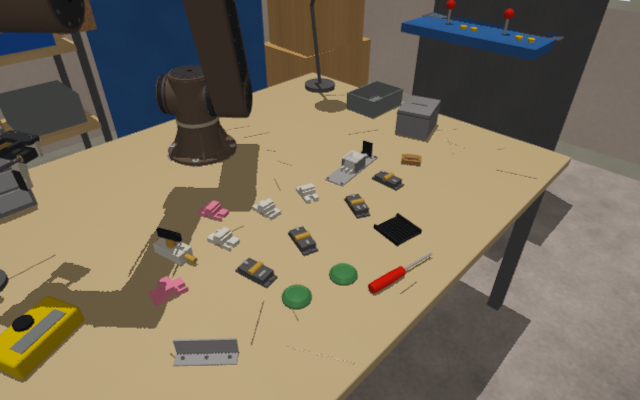

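View pics/side0.png

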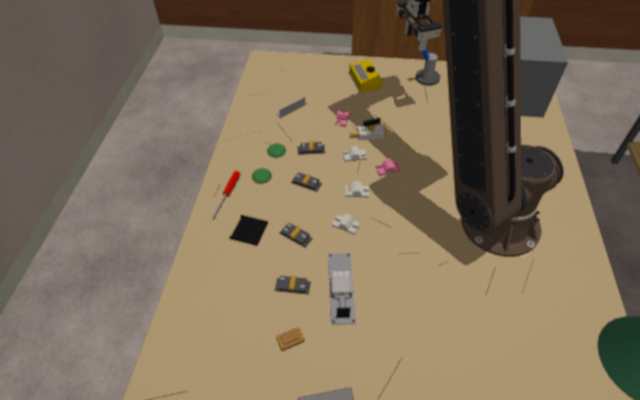

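The three white caps are at scene px (222,237), (265,209) and (307,192). The pink look-alikes at (213,211) and (168,289) are excluded. Dark seats are at (257,270), (302,239), (357,204) and (388,179). The cock is at (172,245), and the nest is at (352,166) with its tab at (367,148). Next I'll take near views to tell the slot types apart.

{"method": "apply_moves", "body": {
  "increments": [0.015,0.035,0,0,0,-0.1,0.015,0.035,0,0,0,-0.1,0.015,0.035,0,0,0,-0.1,0.015,0.035,0,0,0,-0.13,0.015,0.035,0,0,0,0,0.015,0.035,0,0,0,0,0.015,0.035,0,0,0,0,0.015,0.035,0,0,0,0,0.015,0.035,0,0,0,0,0,0,0,0,0,0]
}}

```text
t: 2.33
eef_pos: [0.4189, -0.2879, 0.236]
ee_rot: [3.14, -0.001, 1.564]
force: [-0.3, -0.4, 0.1]
width: 0.088
```

```bash
cat > look.py <<'E'
from h import *
import sys
Z=dict(mid_endslot=.016,mid_diagonal=.016,mid_sideslot=.016,mid_twinslot=.02,seat_endslot=.02,seat_diagonal=.02,seat_sideslot=.02,seat_twinslot=.02,cock_grip=.062,tab=.04,nest_mouth=.004)
def look(f,names):
    st=arm.get_state(); save('wrist',f,s=1.25)
    print(round(st['t'],2),np.round(st['eef_pos'],4),np.round(st['ee_rot'],3))
    for k in names:
        L=finder.landmark_of('wrist',k)
        print(k,[(round(l['conf'],2),np.round(l['point']).astype(int).tolist(),np.round(at('wrist',l['point'],Z[k],st)[:2],4).tolist()) for l in L[:4]])
if __name__=='__main__': look(sys.argv[1],sys.argv[2:] or Z)
E
python3 look.py w1.png
```

```text
2.33 [ 0.4189 -0.2879  0.236 ] [ 3.140e+00 -1.000e-03  1.564e+00]
mid_endslot []
mid_diagonal [(0.79, [210, 248], [0.5201, -0.4354]), (0.68, [352, 204], [0.4579, -0.2442]), (0.62, [394, 118], [0.3496, -0.1947]), (0.6, [597, 267], [0.5963, 0.273])]
mid_sideslot [(0.6, [470, 194], [0.4445, -0.0811])]
mid_twinslot [(0.74, [615, 202], [0.4579, 0.2627])]
seat_endslot []
seat_diagonal [(0.6, [599, 265], [0.5877, 0.2696]), (0.46, [633, 248], [0.565, 0.4012])]
seat_sideslot []
seat_twinslot []
cock_grip [(0.71, [251, 179], [0.4129, -0.359])]
tab [(0.21, [600, 262], [0.5682, 0.2378])]
nest_mouth [(0.69, [603, 204], [0.4672, 0.245])]
```

View pics/w1.png

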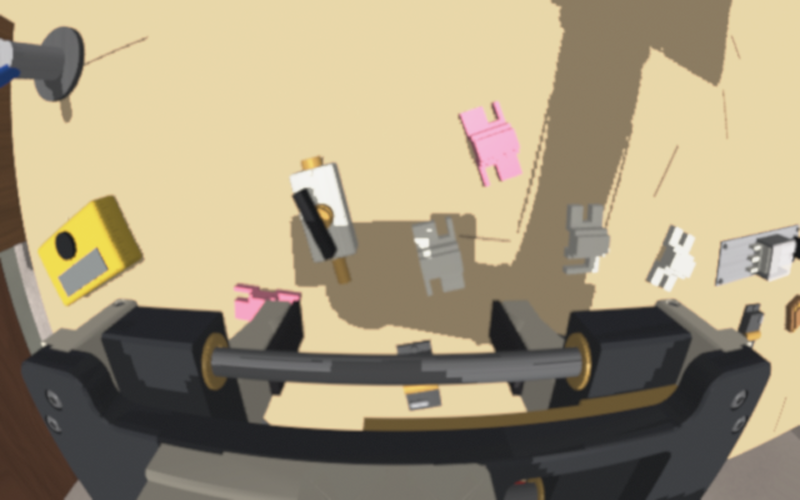

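Wrist view: the cock is at (320,215) and the diagonal-looking white cap at (437,255). Another white cap is at (585,235), the third at (672,258), and the pink decoys at (490,145) and (268,300). I'll rectify these views onto planes to get headings.

```bash
cat > rect.py <<'E'
from h import *
def rect(im,n,c,z,h=.06,N=260,st=None):
    # top view: right=+x world, up=+y world ; h = half size
    g=np.linspace(-h,h,N); m=np.zeros((N,N,2),np.float32)
    k=np.linspace(-h,h,27)
    P=np.array([[proj(n,[c[0]+x,c[1]-y,z],st) for x in k] for y in k],np.float32)
    m=cv2.resize(P,(N,N),interpolation=cv2.INTER_LINEAR)
    # correct for cv2.resize half-pixel: build by remap
    t=np.linspace(0,26,N).astype(np.float32); X,Y=np.meshgrid(t,t); m=cv2.remap(P,X,Y,cv2.INTER_LINEAR)
    o=cv2.remap(im,m[...,0],m[...,1],cv2.INTER_CUBIC)
    for i in range(0,N,1):
        pass
    s=(N-1)/(2*h)
    for a in np.arange(-h,h+1e-6,.02):
        p=int(round((a+h)*s)); cv2.line(o,(p,0),(p,5),(255,0,0),1); cv2.line(o,(0,p),(5,p),(255,0,0),1)
    cv2.drawMarker(o,(N//2,N//2),(255,0,0),cv2.MARKER_CROSS,8,1)
    return o
E
python3 - <<'E'
from rect import *
st=arm.get_state(); im=optics.grab_frame('wrist')
A=[rect(im,'wrist',c,z,st=st) for c,z in [((.412,-.352),.074),((.412,-.352),.03),((.458,-.246),.014),((.445,-.085),.014),((.467,.055),.014)]]
im2=optics.grab_frame('side')
A.append(rect(im2,'side',(.447,-.085),.014))
o=np.vstack([np.hstack(A[:3]),np.hstack(A[3:])])
cv2.imwrite('pics/r1.png',o[:,:,::-1])
E
```

```text
Traceback (most recent call last):
  File "rect.py", line 6, in rect
    P=np.array([[proj(n,[c[0]+x,c[1]-y,z],st) for x in k] for y in k],np.float32)
                 ~~~~^^^^^^^^^^^^^^^^^^^^^^^^
  File "h.py", line 21, in proj
    m=optics.camera_model(n); p=np.array(p,float)
ValueError: time passes only in moves, steps and waits
```

View pics/r1.png

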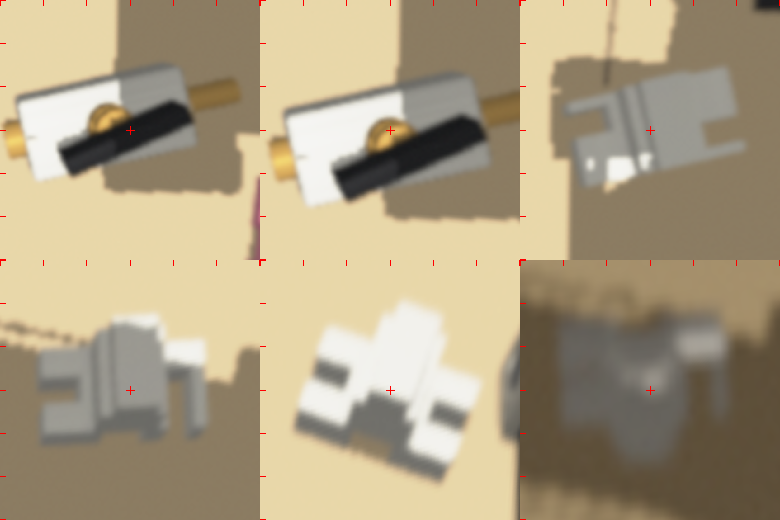

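The third picture shows:
- The cock block heads about 12° and the handle about 24°, so the cock reads about 0.2 rad. Its axis is at (0.410,-0.356).
- The cap at (.458,-.246) is diagonal, the one at (.445,-.085) is sideslot (crosswise slot), and the one at (.467,.055) is endslot.

Now to the cock.

{"method": "apply_moves", "body": {
  "increments": [-0.003,-0.023,0,0,0,0.11,-0.003,-0.023,0,0,0,0.11,-0.003,-0.022,0,0,0,0.11,0,0,-0.03,0,0,0.09,0,0,-0.03,0,0,0,0,0,-0.03,0,0,0,0,0,-0.03,0,0,0,0,0,0,0,0,0]
}}

```text
t: 3.75
eef_pos: [0.4088, -0.3653, 0.1146]
ee_rot: [3.137, 0.006, 2.0]
force: [-1.1, 0.2, -0.9]
width: 0.0877
```

```bash
python3 - <<'E'
from r import *
st,_=run('r2.png',[('wrist',.410,-.356,.074),('wrist',.410,-.356,.03),('wrist',.458,-.246,.014)])
print(st['q'],st['eef_pos'],st['ee_rot'])
E
```

```text
[-0.37101016  0.26161986 -0.43790446  0.00146847 -0.86345527 -0.77185278] [ 0.40875854 -0.36525944  0.11462425] [3.13694627 0.00638489 1.99966475]
```

View pics/r2.png

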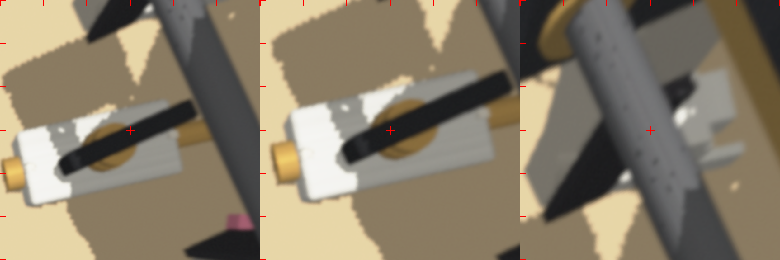

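{"method": "apply_moves", "body": {
  "increments": [0.001,0.006,-0.03,0,0,0,0,0,-0.025,0,0,0,0,0,-0.005,0,0,0,0,0,0,0,0,0]
}}

```text
t: 4.13
eef_pos: [0.4163, -0.3628, 0.0638]
ee_rot: [3.131, 0.018, 2.003]
force: [0.8, 0.1, 0.8]
width: 0.0877
```

{"method": "apply_moves", "body": {
  "increments": [0,0,0,0,0,0,0,0,0,0,0,0,0,0,0,0,0,0,0,0,0,0,0,0,0,0,0,0,0,0,0,0,0,0,0,0,0,0,0,0,0,0,0,0,0,0,0,0],
  "hand": 1,
  "force": 20
}}

```text
t: 4.8
eef_pos: [0.4214, -0.3654, 0.0736]
ee_rot: [3.123, 0.028, 2.005]
force: [0.1, 0.4, -1.3]
width: 0.04
```

```bash
cat > c.py <<'E'
from h import *
import sys
# c.py x y z yaw -> shift and rotvec to straight-down pose
x,y,z,yaw=map(float,sys.argv[1:5]); s=arm.get_state()
r=(R.from_euler('xyz',[np.pi,0,yaw])*R.from_euler('xyz',s['ee_rot']).inv()).as_rotvec()
print(round(s['t'],2),np.round(np.array([x,y,z])-s['eef_pos'],4),np.round(r,4),'pos',np.round(s['eef_pos'],4),np.round(s['ee_rot'],3),'w',round(s['width'],4),'f',np.round(s['force'],1), 'q6',round(s['q'][5],2))
E
python3 c.py .41 -.358 .054 2.0
```

```text
4.8 [-0.0114  0.0074 -0.0196] [ 0.0179  0.0286 -0.0049] pos [ 0.4214 -0.3654  0.0736] [3.123 0.028 2.005] w 0.04 f [ 0.1  0.4 -1.3] q6 -0.79
```

{"method": "apply_moves", "body": {
  "increments": [-0.006,0.004,-0.011,0.009,0.014,-0.003,-0.007,0.004,-0.011,0.009,0.014,-0.003,-0.001,0,-0.001,0.001,0.001,0],
  "hand": 0.5
}}

```text
t: 5.05
eef_pos: [0.4064, -0.3566, 0.0493]
ee_rot: [-3.141, -0.003, 1.998]
force: [-1.0, 0.3, -0.7]
width: 0.0435
```

```bash
python3 c.py .41 -.358 .054 2.0
```

```text
5.05 [ 0.0036 -0.0014  0.0047] [-0.0025 -0.0018  0.0018] pos [ 0.4064 -0.3566  0.0493] [-3.141e+00 -3.000e-03  1.998e+00] w 0.0435 f [-1.   0.3 -0.7] q6 -0.78
```

{"method": "apply_moves", "body": {
  "increments": [0.003,-0.001,0.003,-0.002,-0.001,0.001,0,0,-0.0005,0,0,0,0,0,-0.0005,0,0,0,0,0,-0.0005,0,0,0,0,0,-0.0005,0,0,0,0,0,-0.0005,0,0,0,0,0,-0.0005,0,0,0],
  "hand": 1
}}

```text
t: 5.63
eef_pos: [0.4092, -0.3593, 0.0493]
ee_rot: [-3.138, -0.0, 2.0]
force: [-0.9, 1.0, 5.2]
width: 0.0223
```

```bash
python3 c.py .41 -.358 .054 2.0
```

```text
5.63 [0.0008 0.0013 0.0047] [ 0.0011 -0.0032  0.0003] pos [ 0.4092 -0.3593  0.0493] [-3.138 -0.     2.   ] w 0.0223 f [-0.9  1.   5.2] q6 -0.79
```

{"method": "apply_moves", "body": {
  "increments": [0,0,0,0,0,0,0,0,0,0,0,0,0.0005,0.001,0.008,0,-0.001,0,0,0,0.006,0,0,0,0,0,0,0,0,0],
  "hand": 0.6
}}

```text
t: 6.05
eef_pos: [0.4104, -0.3582, 0.0651]
ee_rot: [-3.14, 0.001, 2.0]
force: [-0.1, 0.6, -0.2]
width: 0.0348
```

```bash
python3 c.py .41 -.358 .065 2.0
```

```text
6.05 [-0.0004  0.0002 -0.0001] [ 0.0014 -0.0012 -0.    ] pos [ 0.4104 -0.3582  0.0651] [-3.14e+00  1.00e-03  2.00e+00] w 0.0348 f [-0.1  0.6 -0.2] q6 -0.79
```

{"method": "apply_moves", "body": {
  "increments": [0,0,0,0,0,0,0,0,0,0,0,0,0,0,0,0,0,0,0,0,0,0,0,0,0,0,0,0,0,0],
  "hand": 1
}}

```text
t: 6.47
eef_pos: [0.411, -0.3584, 0.066]
ee_rot: [-3.142, 0.002, 2.0]
force: [0.0, -0.0, 0.9]
width: 0.0099
```

```bash
python3 c.py .41 -.358 .065 2.0
```

```text
6.47 [-0.001   0.0004 -0.001 ] [ 0.0022  0.0009 -0.0001] pos [ 0.411  -0.3584  0.066 ] [-3.142e+00  2.000e-03  2.000e+00] w 0.0099 f [ 0.  -0.   0.9] q6 -0.79
```

{"method": "apply_moves", "body": {
  "increments": [0,0,-0.0005,0,0,0.08,0,0,-0.0005,0,0,0.1,0,0,-0.0005,0,0,0.1,0,0,-0.0005,0,0,0.1,0,0,-0.0005,0,0,0.1,0,0,-0.0005,0,0,0.06,0,0,0,0,0,0.01,0,0,0,0,0,0]
}}

```text
t: 7.13
eef_pos: [0.4115, -0.359, 0.066]
ee_rot: [-3.141, 0.004, 2.577]
force: [0.5, 0.0, 1.2]
width: 0.0098
```

```bash
python3 c.py .4105 -.3584 .065 2.571
```

```text
7.13 [-0.001   0.0006 -0.001 ] [ 0.0027  0.0028 -0.0063] pos [ 0.4115 -0.359   0.066 ] [-3.141  0.004  2.577] w 0.0098 f [0.5 0.  1.2] q6 -0.21
```

{"method": "apply_moves", "body": {
  "increments": [0,0,0,0,0,0,0,0,0,0,0,0,0,0,0.01,0,0,0,0,0,0.03,0,0,0,0,0,0.03,0,0,0,0,0,0,0,0,0],
  "hand": 0
}}

```text
t: 7.63
eef_pos: [0.4092, -0.3583, 0.1376]
ee_rot: [-3.139, -0.003, 2.571]
force: [0.6, -0.6, 0.4]
width: 0.0443
```

```bash
python3 - <<'E'
from r import *
st,_=run('r3.png',[('wrist',.410,-.358,.074),('wrist',.410,-.358,.03)],h=.055,N=380,cols=2)
print(st['eef_pos'],st['ee_rot'])
E
```

```text
[ 0.40922369 -0.35830413  0.13759199] [-3.13895047e+00 -3.12870013e-03  2.57126022e+00]
```

View pics/r3.png

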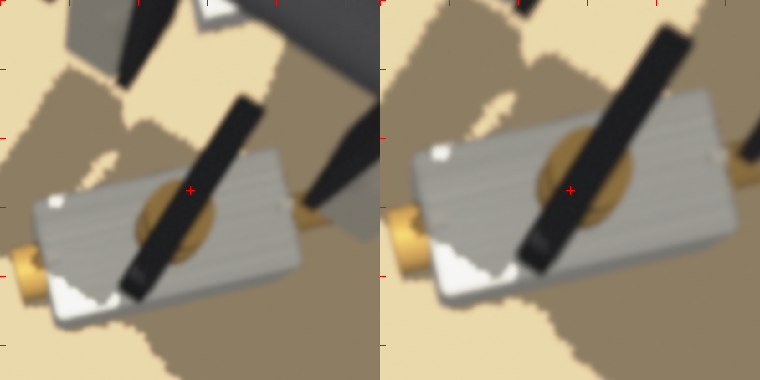

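The cock reads about 45° (57.7° handle − 12.7° block). Now I'll go over the nest to look.

{"method": "apply_moves", "body": {
  "increments": [0,0,0.035,0,0,-0.1,0,0.02,0.035,0,0,-0.1,0.005,0.037,0.03,0,0,-0.1,0.006,0.037,0,0,0,-0.1,0.006,0.037,0,0,0,-0.1,0.006,0.037,0,0,0,-0.1,0.006,0.037,0,0,0,-0.1,0.006,0.037,0,0,0,-0.1,0.006,0.037,0,0,0,-0.1,0.006,0.037,0,0,0,-0.1,0.006,0.037,0,0,0,0,0.006,0.037,0,0,0,0,0.006,0.037,0,0,0,0,0.006,0.037,0,0,0,0,0.006,0.037,0,0,0,0,0.006,0.037,0,0,0,0,0.006,0.037,0,0,0,0,0.006,0.037,0,0,0,0,0,0.01,0,0,0,0,0,0,0,0,0,0]
}}

```text
t: 9.35
eef_pos: [0.4928, 0.2772, 0.2328]
ee_rot: [-3.141, -0.011, 1.538]
force: [-0.4, 0.3, 0.4]
width: 0.0877
```

```bash
python3 look.py w2.png tab nest_mouth mid_twinslot mid_endslot mid_diagonal seat_endslot seat_diagonal seat_sideslot seat_twinslot; python3 - <<'E'
from r import *
run('r4.png',[('wrist',.455,.285,.042),('wrist',.455,.285,.004)],h=.11,N=400,cols=2)
E
```

```text
9.35 [0.4928 0.2772 0.2328] [-3.141 -0.011  1.538]
tab [(0.96, [388, 140], [0.4488, 0.3605])]
nest_mouth [(0.57, [283, 151], [0.4638, 0.2398])]
mid_twinslot [(0.49, [218, 331], [0.7336, 0.1158])]
mid_endslot [(0.76, [145, 163], [0.4643, 0.0542])]
mid_diagonal [(0.81, [16, 174], [0.4569, -0.2472]), (0.69, [24, 108], [0.3483, -0.1928])]
seat_endslot [(0.52, [88, 260], [0.6112, -0.0987])]
seat_diagonal [(0.88, [316, 252], [0.5944, 0.2747]), (0.69, [284, 155], [0.4665, 0.2415])]
seat_sideslot [(0.55, [30, 258], [0.6177, -0.2735]), (0.33, [282, 151], [0.4617, 0.24])]
seat_twinslot [(0.95, [194, 267], [0.616, 0.1034])]
```

View pics/r4.png

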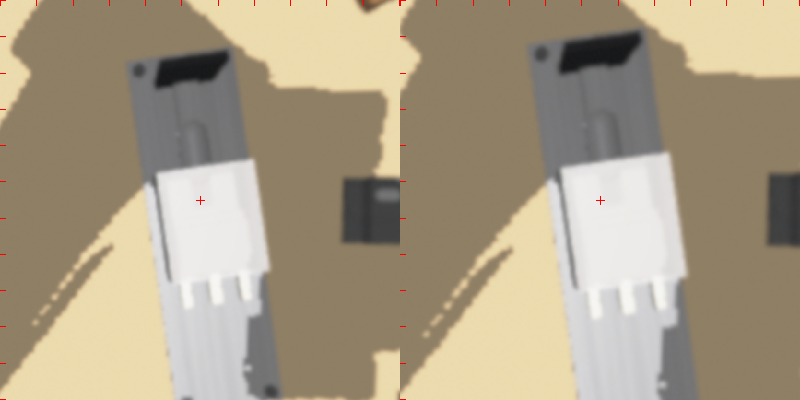

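The tab's rear face is at about (0.449,0.3605) and the press direction is u≈(0.138,-0.990). I'll go behind it with closed fingers.

{"method": "apply_moves", "body": {
  "increments": [-0.005,0.012,0,0,0,0.115,-0.005,0.012,0,0,0,0.115,-0.005,0.012,0,0,0,0.115,-0.005,0.012,0,0,0,0.115,-0.005,0.012,0,0,0,0.115,-0.005,0.012,0,0,0,0.115,-0.005,0.012,0,0,0,0.115,-0.005,0.012,0,0,0,0.115,-0.005,0.012,0,0,0,0.115,-0.004,0.01,0,0,0,0.115,0,0,-0.02,0,0,0.115,0,0,-0.02,0,0,0.115,0,0,-0.02,0,0,0.115,0,0,-0.02,0,0,0.115,0,0,-0.01,0,0,0.11,0,0,0,0,0,0],
  "hand": 1
}}

```text
t: 11.23
eef_pos: [0.4432, 0.3951, 0.1445]
ee_rot: [3.131, -0.013, -2.947]
force: [-0.3, -0.0, 1.0]
width: 0.0001
```

```bash
python3 c.py .4442 .3952 .045 3.28;  python3 - <<'E'
from r import *
for k,z in (('tab',.04),('nest_mouth',.004),('mid_twinslot',.02)):
    st=arm.get_state()
    if k=='tab': run('r5.png',[('wrist',.455,.285,.058)],h=.11,N=400,cols=1)
    print(k,[(l['conf'],at('wrist',l['point'],z,st)) for l in finder.landmark_of('wrist',k)[:2]])
E
```

```text
11.23 [ 0.001   0.0001 -0.0995] [-0.0082 -0.0142 -0.0558] pos [0.4432 0.3951 0.1445] [ 3.131 -0.013 -2.947] w 0.0001 f [-0.3 -0.   1. ] q6 -0.84
tab [(0.98, array([0.44780645, 0.36283372, 0.04      ]))]
nest_mouth [(0.74, array([0.46936432, 0.24238149, 0.004     ]))]
mid_twinslot []
```

{"method": "apply_moves", "body": {
  "increments": [0,0,-0.033,-0.004,-0.007,-0.025,0,0,-0.033,-0.004,-0.007,-0.025,0,0,-0.026,0,0,0,0,0,-0.002,0,0,0]
}}

```text
t: 11.77
eef_pos: [0.4481, 0.4011, 0.0598]
ee_rot: [3.126, 0.016, -3.018]
force: [-0.1, -0.6, -0.6]
width: 0.0001
```

```bash
python3 c.py .4442 .3952 .045 3.28
```

```text
11.77 [-0.0039 -0.0059 -0.0148] [-0.0175  0.0138  0.0148] pos [0.4481 0.4011 0.0598] [ 3.126  0.016 -3.018] w 0.0001 f [-0.1 -0.6 -0.6] q6 -0.94
```

{"method": "apply_moves", "body": {
  "increments": [-0.004,-0.006,-0.014,-0.017,0.014,0.015,-0.001,-0.001,-0.002,0,0,0]
}}

```text
t: 11.93
eef_pos: [0.4436, 0.3948, 0.0451]
ee_rot: [3.141, 0.0, -3.004]
force: [-0.6, -0.8, 0.5]
width: 0.0005
```

```bash
python3 c.py .4442 .3952 .045 3.28
```

```text
11.93 [ 0.0006  0.0004 -0.0001] [-0.0008  0.0003  0.0008] pos [0.4436 0.3948 0.0451] [ 3.141  0.    -3.004] w 0.0005 f [-0.6 -0.8  0.5] q6 -0.92
```

Push along u, first about 60 mm.

{"method": "apply_moves", "body": {
  "increments": [0.001,-0.008,-0.0005,0,0,0,0.001,-0.008,-0.0005,0,0,0,0.001,-0.008,-0.0005,0,0,0,0.001,-0.008,-0.0005,0,0,0,0.001,-0.008,-0.0005,0,0,0,0.001,-0.008,-0.0005,0,0,0,0.001,-0.008,0,0,0,0]
}}

```text
t: 12.52
eef_pos: [0.4533, 0.3392, 0.0479]
ee_rot: [3.13, 0.008, -3.005]
force: [-0.9, 5.8, -4.6]
width: 0.0001
```

```bash
python3 c.py .4557 .3152 .045 3.28
```

```text
12.52 [ 0.0024 -0.024  -0.0029] [-0.0123  0.0066  0.0014] pos [0.4533 0.3392 0.0479] [ 3.13   0.008 -3.005] w 0.0001 f [-0.9  5.8 -4.6] q6 -0.85
```

{"method": "apply_moves", "body": {
  "increments": [0.001,-0.008,-0.002,-0.006,0.004,0,0.001,-0.008,-0.002,-0.005,0.002,0,0.001,-0.007,-0.001,-0.001,0,0]
}}

```text
t: 12.77
eef_pos: [0.4584, 0.3176, 0.046]
ee_rot: [3.135, 0.007, -3.003]
force: [-8.1, 7.0, 3.8]
width: 0.0003
```

```bash
python3 c.py .4557 .3152 .045 3.28
```

```text
12.77 [-0.0027 -0.0024 -0.001 ] [-0.0079  0.0055  0.0002] pos [0.4584 0.3176 0.046 ] [ 3.135  0.007 -3.003] w 0.0003 f [-8.1  7.   3.8] q6 -0.82
```

{"method": "apply_moves", "body": {
  "increments": [-0.001,-0.004,-0.001,-0.003,0.002,0,-0.001,-0.004,-0.001,-0.002,0.002,0]
}}

```text
t: 12.93
eef_pos: [0.4585, 0.3174, 0.0463]
ee_rot: [3.123, 0.011, -3.004]
force: [-8.4, 21.6, -5.4]
width: 0.0001
```

```bash
python3 c.py .4557 .3152 .045 3.28;python3 - <<'E'
from r import *
st,_=run('r6.png',[('wrist',.455,.265,.058),('side',.455,.265,.058)],h=.11,N=400,cols=2)
E
```

```text
12.93 [-0.0028 -0.0022 -0.0013] [-0.0195  0.0085  0.0004] pos [0.4585 0.3174 0.0463] [ 3.123  0.011 -3.004] w 0.0001 f [-8.4 21.6 -5.4] q6 -0.81
```

View pics/r6.png

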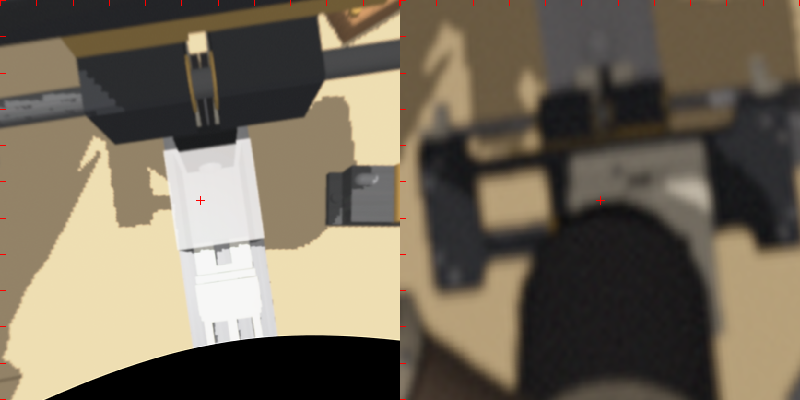

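The slide hit its stop: 21 N and no further travel. The cap is outside the hood, with two end slots facing outward. Retreat along −u.

{"method": "apply_moves", "body": {
  "increments": [-0.002,0.01,-0.001,-0.01,0.005,0,-0.002,0.012,-0.001,0,0,0,-0.002,0.012,0,0,0,0,-0.002,0.014,0,0,0,0,-0.002,0.014,0,0,0,0,-0.002,0.012,0,0,0,0,0,0,0.03,0,0,0,0,0,0.03,0,0,0,0,0,0.03,0,0,0,0,0,0.03,0,0,0,0,0,0.03,0,0,0]
}}

```text
t: 13.95
eef_pos: [0.4419, 0.3932, 0.1915]
ee_rot: [-3.132, -0.007, -3.003]
force: [0.5, 1.2, 0.4]
width: 0.0006
```

```bash
python3 c.py .45 .395 .2 3.28;python3 - <<'E'
from r import *
st,_=run('r7.png',[('wrist',.46,.27,.058),('wrist',.471,.213,.036)],h=.11,N=400,cols=2)
for k,z in (('tab',.04),('nest_mouth',.004),('mid_twinslot',.02)):
    print(k,[(l['conf'],at('wrist',l['point'],z,st)) for l in finder.landmark_of('wrist',k)[:2]])
E
```

```text
13.95 [0.0081 0.0018 0.0085] [ 0.0101 -0.0061 -0.0001] pos [0.4419 0.3932 0.1915] [-3.132 -0.007 -3.003] w 0.0006 f [0.5 1.2 0.4] q6 -0.92
tab [(0.56, array([0.4498547 , 0.36085692, 0.04      ]))]
nest_mouth [(0.71, array([0.46591553, 0.24176988, 0.004     ]))]
mid_twinslot [(0.81, array([0.47241821, 0.20797295, 0.02      ]))]
```

View pics/r7.png

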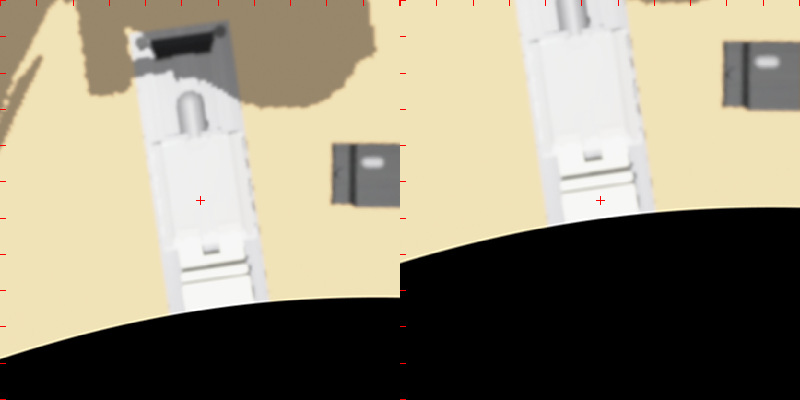

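The slide is back: the tab reads (0.450,0.361). Now I'll go to shut the cock.

{"method": "apply_moves", "body": {
  "increments": [0,-0.03,0.02,0,0,-0.05,0,-0.039,0.01,0,0,-0.05,0,-0.039,0,0,0,-0.05,0,-0.039,0,0,0,-0.05,0,-0.039,0,0,0,-0.05,0,-0.039,0,0,0,-0.05,0,-0.039,0,0,0,-0.05,0,-0.039,0,0,0,-0.05,0,-0.039,0,0,0,-0.05,0,-0.039,0,0,0,-0.05,0,-0.039,0,0,0,-0.05,0,-0.039,0,0,0,-0.05,0,-0.039,0,0,0,-0.05,0,-0.039,0,0,0,-0.05,0,-0.039,0,0,0,0,0,-0.039,0,0,0,0,0,-0.039,0,0,0,0,0,-0.039,0,0,0,0,0,-0.02,0,0,0,0,0,0,0,0,0,0],
  "hand": 0
}}

```text
t: 15.82
eef_pos: [0.4202, -0.3519, 0.1931]
ee_rot: [-3.101, -0.048, 2.547]
force: [0.2, 0.2, 0.9]
width: 0.0879
```

```bash
python3 c.py .410 -.3585 .065 2.577
```

```text
15.82 [-0.0102 -0.0066 -0.1281] [ 0.0078 -0.0621  0.0292] pos [ 0.4202 -0.3519  0.1931] [-3.101 -0.048  2.547] w 0.0879 f [0.2 0.2 0.9] q6 -0.29
```

{"method": "apply_moves", "body": {
  "increments": [-0.005,-0.003,-0.03,0.004,-0.03,0.015,-0.005,-0.003,-0.03,0.004,-0.03,0.015,0,0,-0.03,0,0,0,0,0,-0.025,0,0,0,0,0,-0.004,0,0,0],
  "hand": 0.5
}}

```text
t: 16.23
eef_pos: [0.4059, -0.3581, 0.0651]
ee_rot: [-3.141, -0.008, 2.573]
force: [-2.0, 0.5, -0.7]
width: 0.0599
```

```bash
python3 c.py .410 -.3585 .065 2.577
```

```text
16.23 [ 0.0041 -0.0004 -0.0001] [-0.0033 -0.0071  0.0043] pos [ 0.4059 -0.3581  0.0651] [-3.141 -0.008  2.573] w 0.0599 f [-2.   0.5 -0.7] q6 -0.21
```

{"method": "apply_moves", "body": {
  "increments": [0.004,0,0,-0.003,-0.007,0.004,0,0,0,0,0,0,0,0,0,0,0,0,0,0,0,0,0,0,0,0,0,0,0,0,0,0,0,0,0,0,0,0,0,0,0,0,0,0,0,0,0,0,0,0,0,0,0,0],
  "hand": 1
}}

```text
t: 16.98
eef_pos: [0.4125, -0.3571, 0.0681]
ee_rot: [-3.141, 0.002, 2.58]
force: [0.6, -3.3, -6.3]
width: 0.0102
```

```bash
python3 c.py .410 -.3585 .065 1.786
```

```text
16.98 [-0.0025 -0.0014 -0.0031] [ 0.0017  0.001  -0.7937] pos [ 0.4125 -0.3571  0.0681] [-3.141e+00  2.000e-03  2.580e+00] w 0.0102 f [ 0.6 -3.3 -6.3] q6 -0.21
```

{"method": "apply_moves", "body": {
  "increments": [-0.001,-0.001,-0.001,0,0,-0.1,0,0,-0.001,0,0,-0.1,0,0,-0.001,0,0,-0.1,0,0,0,0,0,-0.1,0,0,0,0,0,-0.1,0,0,0,0,0,-0.1,0,0,0,0,0,-0.1,0,0,0,0,0,-0.06,0,0,0,0,0,-0.03,0,0,0,0,0,-0.02]
}}

```text
t: 17.82
eef_pos: [0.4129, -0.3577, 0.0681]
ee_rot: [3.14, 0.005, 1.733]
force: [1.5, -0.3, -2.2]
width: 0.0103
```

```bash
python3 c.py .410 -.3585 .065 1.786; python3 -c "
from h import *
print(arm.get_state()['moment'])"
```

```text
17.82 [-0.0029 -0.0008 -0.0031] [0.0044 0.0027 0.0534] pos [ 0.4129 -0.3577  0.0681] [3.14  0.005 1.733] w 0.0103 f [ 1.5 -0.3 -2.2] q6 -1.06
[ 0.02068706 -0.12625528  0.52371646]
```

{"method": "apply_moves", "body": {
  "increments": [0,0,0,0,0,0,0,0,0,0,0,0,0,0,0,0,0,0,0,0,0.03,0,0,0.02,0,0,0.035,0,0,0.02,0.02,0.03,0.01,0,0,0.01,0.025,0.035,0,0,0,0,0.02,0.035,0,0,0,0,0.01,0.01,0,0,0,0,0,0,0,0,0,0],
  "hand": 0
}}

```text
t: 18.65
eef_pos: [0.4893, -0.2448, 0.1485]
ee_rot: [3.137, 0.005, 1.784]
force: [1.0, -0.6, -0.2]
width: 0.0712
```

```bash
python3 c.py .459 -.245 .03 1.79;python3 - <<'E'
from r import *
st,_=run('r8.png',[('wrist',.410,-.358,.074),('wrist',.410,-.358,.03),('wrist',.458,-.246,.032),('wrist',.458,-.246,.012),('wrist',.445,-.085,.032),('wrist',.445,-.085,.012)])
for k,z in (('mid_diagonal',.016),('mid_sideslot',.016),('mid_endslot',.016)):
    print(k,[(l['conf'],at('wrist',l['point'],z,st)) for l in finder.landmark_of('wrist',k)[:2]])
E
```

```text
18.65 [-0.0303 -0.0002 -0.1185] [0.0036 0.0052 0.0056] pos [ 0.4893 -0.2448  0.1485] [3.137 0.005 1.784] w 0.0712 f [ 1.  -0.6 -0.2] q6 -1.26
mid_diagonal [(0.67, array([ 0.52509871, -0.43394716,  0.016     ])), (0.65, array([ 0.45923371, -0.24592682,  0.016     ]))]
mid_sideslot [(0.64, array([ 0.44697919, -0.07987383,  0.016     ]))]
mid_endslot [(0.84, array([0.46919624, 0.05404699, 0.016     ]))]
```

View pics/r8.png

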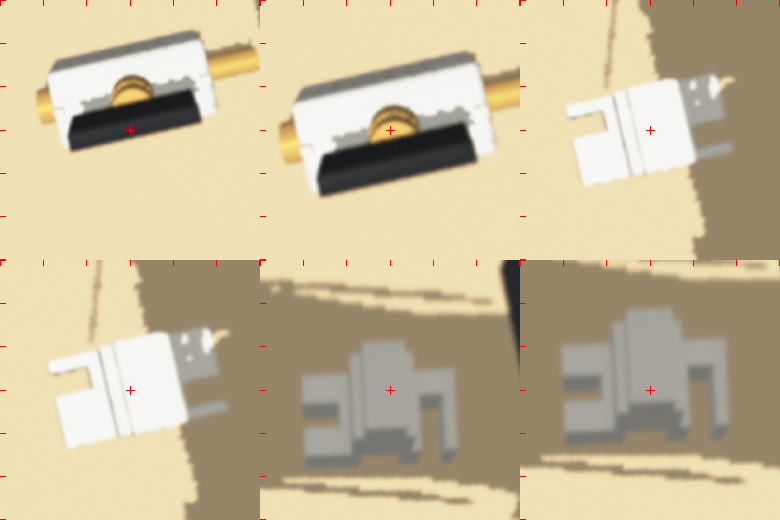

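The handle is parallel to the block, so the cock is shut. The diagonal cap is at about (.461,-.245) with heading 13°. Descend on it.

{"method": "apply_moves", "body": {
  "increments": [-0.012,0,-0.02,0.003,0.005,0.006,-0.012,0,-0.03,0,0,0.006,-0.004,0,-0.03,0,0,0,0,0,-0.02,0,0,0,0,0,-0.005,0,0,0],
  "hand": 0.2
}}

```text
t: 19.27
eef_pos: [0.4547, -0.2528, 0.0416]
ee_rot: [3.139, 0.002, 1.787]
force: [-0.6, -0.6, -0.1]
width: 0.0706
```

```bash
python3 c.py .461 -.245 .018 1.798
```

```text
19.27 [ 0.0063  0.0078 -0.0236] [0.0016 0.0026 0.0114] pos [ 0.4547 -0.2528  0.0416] [3.139e+00 2.000e-03 1.787e+00] w 0.0706 f [-0.6 -0.6 -0.1] q6 -1.23
```

{"method": "apply_moves", "body": {
  "increments": [0.006,0.007,-0.006,0.001,0.002,0.011,0,0,-0.009,0,0,0,0,0,-0.007,0,0,0,0,0,-0.002,0,0,0]
}}

```text
t: 19.6
eef_pos: [0.46, -0.248, 0.0161]
ee_rot: [-3.141, 0.001, 1.795]
force: [0.2, -0.3, -0.2]
width: 0.07
```

```bash
python3 c.py .461 -.245 .018 1.798
```

```text
19.6 [0.001  0.003  0.0019] [ 0.0008 -0.0008  0.0033] pos [ 0.46   -0.248   0.0161] [-3.141e+00  1.000e-03  1.795e+00] w 0.07 f [ 0.2 -0.3 -0.2] q6 -1.23
```

{"method": "apply_moves", "body": {
  "increments": [0.001,0.002,0,0,0,0.003,0,0,0,0,0,0,0,0,0,0,0,0,0,0,0,0,0,0,0,0,0,0,0,0,0,0,0,0,0,0,0,0,0,0,0,0],
  "hand": 1,
  "force": 20
}}

```text
t: 20.18
eef_pos: [0.4629, -0.246, 0.0181]
ee_rot: [3.139, 0.002, 1.799]
force: [0.3, -0.9, -2.5]
width: 0.0398
```

```bash
python3 c.py .461 -.245 .018 1.798
```

```text
20.18 [-0.0019  0.001  -0.0001] [ 0.0014  0.0028 -0.0008] pos [ 0.4629 -0.246   0.0181] [3.139e+00 2.000e-03 1.799e+00] w 0.0398 f [ 0.3 -0.9 -2.5] q6 -1.23
```

Gripped the diagonal cap (opening 39.8 mm). Carry it to view seat_diagonal.

{"method": "apply_moves", "body": {
  "increments": [0,0,0.02,0,0,0,0,0,0.03,0,0,0,0.005,0.01,0.035,0,0,-0.02,0.01,0.033,0.035,0,0,-0.02,0.012,0.033,0.025,0,0,-0.02,0.012,0.033,0,0,0,-0.02,0.012,0.033,0,0,0,-0.02,0.012,0.033,0,0,0,-0.02,0.012,0.033,0,0,0,-0.02,0.012,0.033,0,0,0,-0.02,0.012,0.033,0,0,0,-0.02,0.012,0.033,0,0,0,-0.02,0.012,0.033,0,0,0,-0.02,0.012,0.033,0,0,0,0,0.012,0.033,0,0,0,0,0.012,0.033,0,0,0,0,0.012,0.033,0,0,0,0,0.012,0.033,0,0,0,0,0,0.02,0,0,0,0,0,0,0,0,0,0]
}}

```text
t: 21.85
eef_pos: [0.6408, 0.301, 0.1626]
ee_rot: [-3.14, -0.004, 1.56]
force: [0.3, 0.1, -1.8]
width: 0.0399
```

```bash
python3 c.py .64 .28 .17 1.57;python3 - <<'E'
from r import *
st,ims=run('r9.png',[('wrist',.595,.28,.02),('wrist',.614,.11,.02),('wrist',.47,.212,.036)])
cv2.imwrite('pics/w9.png',ims['wrist'][:,:,::-1])
for k,z in (('seat_diagonal',.02),('seat_twinslot',.02),('mid_twinslot',.02)):
    print(k,[(l['conf'],at('wrist',l['point'],z,st)) for l in finder.landmark_of('wrist',k)[:2]])
E
```

```text
21.85 [-0.0008 -0.021   0.0074] [-0.0045 -0.0017  0.01  ] pos [0.6408 0.301  0.1626] [-3.14  -0.004  1.56 ] w 0.0399 f [ 0.3  0.1 -1.8] q6 -2.29
seat_diagonal [(0.86, array([0.59348317, 0.27502794, 0.02      ]))]
seat_twinslot [(0.84, array([0.61327905, 0.10613367, 0.02      ]))]
mid_twinslot [(0.88, array([0.46944756, 0.20656468, 0.02      ]))]
```

View pics/r9.png

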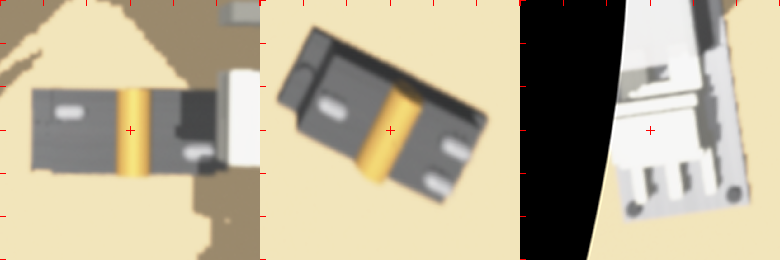

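Seat_diagonal is at about (.5955,.2795) with heading near 0°. Its left ridge is high in y and its right one low, matching the held cap. Seat_twinslot is at (.614,.108). Hover next.

{"method": "apply_moves", "body": {
  "increments": [-0.015,-0.007,-0.01,-0.004,0,0,-0.015,-0.007,-0.02,0,0,0,-0.012,-0.006,-0.03,0,0,0,0,0,-0.025,0,0,0,0,0,-0.005,0,0,0,0,0,-0.001,0,0,0]
}}

```text
t: 22.55
eef_pos: [0.5975, 0.2674, 0.0754]
ee_rot: [3.138, -0.003, 1.55]
force: [-0.4, 1.0, -0.6]
width: 0.0399
```

```bash
python3 c.py .597 .2795 .048 1.562
```

```text
22.55 [-0.0005  0.0121 -0.0274] [-0.0034  0.004   0.0124] pos [0.5975 0.2674 0.0754] [ 3.138e+00 -3.000e-03  1.550e+00] w 0.0399 f [-0.4  1.  -0.6] q6 -2.31
```

{"method": "apply_moves", "body": {
  "increments": [0,0.006,-0.01,-0.002,0.002,0.006,0,0.005,-0.008,-0.001,0.002,0.006,0,0,-0.003,0,0,0,0,0,-0.001,0,0,0]
}}

```text
t: 22.88
eef_pos: [0.6005, 0.2794, 0.0559]
ee_rot: [3.137, -0.003, 1.561]
force: [-0.8, -0.5, -1.3]
width: 0.0399
```

```bash
python3 c.py .597 .2795 .048 1.562
```

```text
22.88 [-0.0035  0.0001 -0.0079] [-0.0032  0.0045  0.0008] pos [0.6005 0.2794 0.0559] [ 3.137e+00 -3.000e-03  1.561e+00] w 0.0399 f [-0.8 -0.5 -1.3] q6 -2.31
```

{"method": "apply_moves", "body": {
  "increments": [-0.003,0,-0.005,-0.003,0.004,0,-0.001,0,-0.003,0,0.001,0]
}}

```text
t: 23.05
eef_pos: [0.5974, 0.2804, 0.0484]
ee_rot: [3.141, -0.001, 1.562]
force: [-0.5, -0.7, -2.0]
width: 0.0398
```

```bash
python3 c.py .597 .2795 .048 1.562; python3 - <<'E'
from r import *
st=arm.get_state(); im=optics.grab_frame('wrist')
print(proj('wrist',[.5955,.2795,.03],st))
A=im[150:390,180:500]; A=cv2.resize(A,None,fx=1.25,fy=1.25)
s=optics.grab_frame('scene'); p=proj('scene',[.5955,.28,.03]); u,v=map(int,p)
B=cv2.resize(s[v-38:v+37,u-50:u+50],(400,300),interpolation=cv2.INTER_CUBIC)
cv2.imwrite('pics/p1.png',np.hstack([A,B])[:,:,::-1])
E
```

```text
23.05 [-0.0004 -0.0009 -0.0004] [-0.0012  0.001   0.0004] pos [0.5974 0.2804 0.0484] [ 3.141e+00 -1.000e-03  1.562e+00] w 0.0398 f [-0.5 -0.7 -2. ] q6 -2.31
[315.46949847 247.10471678]
```

View pics/p1.png

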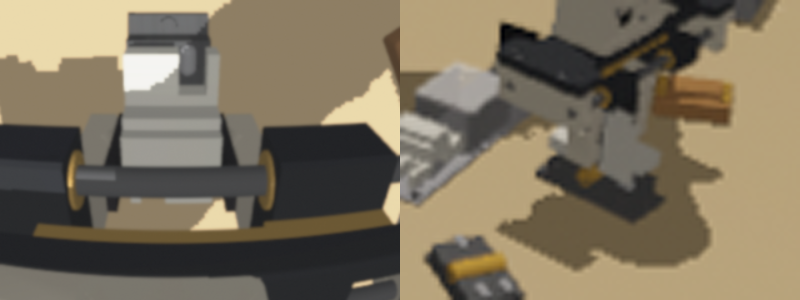

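The wrist view shows the ridge inside the slot, about 2 mm to the left (−y). Shift −y a little and descend.

{"method": "apply_moves", "body": {
  "increments": [-0.001,-0.002,-0.003,-0.001,0.001,0,-0.001,0,-0.004,0,0,0,-0.001,0,-0.004,0,0,0]
}}

```text
t: 23.4
eef_pos: [0.5951, 0.2787, 0.0381]
ee_rot: [3.14, -0.001, 1.562]
force: [1.6, 1.5, 0.4]
width: 0.0402
```

```bash
python3 c.py .597 .2785 .038 1.562
```

```text
23.4 [ 0.0019 -0.0002 -0.0001] [-0.0014  0.002  -0.0001] pos [0.5951 0.2787 0.0381] [ 3.140e+00 -1.000e-03  1.562e+00] w 0.0402 f [1.6 1.5 0.4] q6 -2.31
```

Seated at z .0381 as expected. Press slightly, release, and back off.

{"method": "apply_moves", "body": {
  "increments": [0,0,-0.002,0,0,0,0,0,-0.001,0,0,0]
}}

```text
t: 23.57
eef_pos: [0.5953, 0.279, 0.0377]
ee_rot: [3.138, -0.002, 1.564]
force: [-2.5, 0.5, 4.1]
width: 0.0402
```

{"method": "apply_moves", "body": {
  "increments": [0,0,0,0,0,0,0,0,0,0,0,0,0,0,0,0,0,0,0,0,0,0,0,0,0,0,0.02,0,0,0,0,0,0.03,0,0,0,0.01,-0.01,0.03,0,0,0,0.015,-0.02,0.025,0,0,0,0.015,-0.02,0,0,0,0,0,0,0,0,0,0],
  "hand": 0.2
}}

```text
t: 24.4
eef_pos: [0.6349, 0.2272, 0.1454]
ee_rot: [3.139, 0.002, 1.567]
force: [-0.4, 0.5, -1.1]
width: 0.0703
```

```bash
python3 c.py .5 .2 .16 1.562; cat > cap.py <<'E'
# measure the cap: fit blob of bright/gray pixels is fragile -> print finder points for names on z
from h import *
import sys
st=arm.get_state(); optics.grab_frame('wrist')
for a in sys.argv[1:]:
    k,z=a.split(','); L=finder.landmark_of('wrist',k); print(k,[(round(l['conf'],2),np.round(at('wrist',l['point'],float(z),st)[:2],4).tolist()) for l in L[:3]])
E
python3 cap.py mid_diagonal,.036 seat_diagonal,.02 mid_twinslot,.02 mid_endslot,.016 mid_sideslot,.016
```

```text
24.4 [-0.1349 -0.0272  0.0146] [ 0.0015  0.0021 -0.0049] pos [0.6349 0.2272 0.1454] [3.139e+00 2.000e-03 1.567e+00] w 0.0703 f [-0.4  0.5 -1.1] q6 -2.21
mid_diagonal [(0.81, [0.3792, -0.141]), (0.62, [0.5956, 0.278])]
seat_diagonal [(0.65, [0.4697, 0.2404])]
mid_twinslot [(0.69, [0.4723, 0.2069])]
mid_endslot [(0.85, [0.4658, 0.0528])]
mid_sideslot [(0.59, [0.4345, -0.1051])]
```

Diagonal reads at its seat (.5956,.278). Next is the ejected twinslot cap. I'll turn the tool so the jaws span its y.

{"method": "apply_moves", "body": {
  "increments": [-0.012,0,0.01,0,0,0.115,-0.012,0,0.01,0,0,0.115,-0.012,0,0,0,0,0.115,-0.012,0,0,0,0,0.115,-0.012,0,0,0,0,0.115,-0.012,0,0,0,0,0.115,-0.012,0,0,0,0,0.115,-0.012,0,0,0,0,0.115,-0.012,0,0,0,0,0.115,-0.012,0,0,0,0,0.115,-0.012,0,0,0,0,0.115,-0.012,0,0,0,0,0.115,-0.01,0,0,0,0,0.115,0,0,0,0,0,0.115,0,0,0,0,0,0.1,0,0,0,0,0,0]
}}

```text
t: 26.03
eef_pos: [0.4598, 0.2353, 0.1529]
ee_rot: [-3.125, -0.001, -2.903]
force: [-0.0, 0.7, 0.1]
width: 0.0702
```

```bash
python3 c.py .4714 .2072 .06 3.28; python3 cap.py mid_twinslot,.02 nest_mouth,.004; python3 - <<'E'
from r import *
st,ims=run('r10.png',[('wrist',.4714,.2072,.036),('wrist',.4714,.2072,.016)],h=.05,N=380,cols=2)
E
```

```text
26.03 [ 0.0116 -0.0281 -0.0929] [ 0.0164  0.0026 -0.1005] pos [0.4598 0.2353 0.1529] [-3.125e+00 -1.000e-03 -2.903e+00] w 0.0702 f [-0.   0.7  0.1] q6 -0.63
mid_twinslot [(0.82, [0.4719, 0.2087]), (0.27, [0.6187, 0.1082])]
nest_mouth [(0.72, [0.4693, 0.2403])]
```

View pics/r10.png

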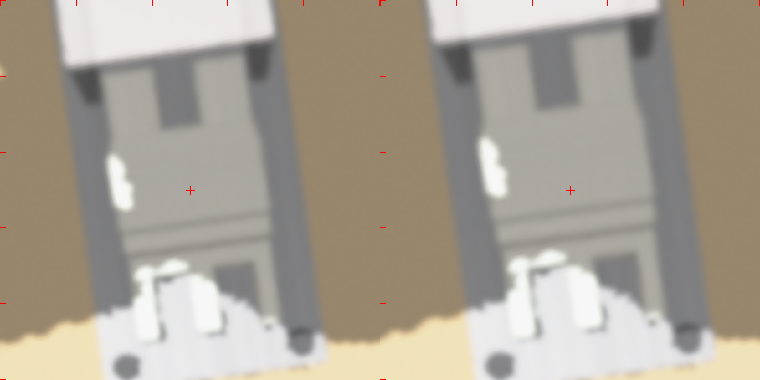

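The ejected cap is at about (.4715,.2088) along u. Descend onto it.

{"method": "apply_moves", "body": {
  "increments": [0.005,-0.012,-0.02,0.008,0.001,-0.05,0.005,-0.01,-0.03,0.008,0.001,-0.05,0,0,-0.03,0,0,0,0,0,-0.015,0,0,0,0,0,-0.005,0,0,0]
}}

```text
t: 26.65
eef_pos: [0.4736, 0.2143, 0.0523]
ee_rot: [3.137, 0.008, -3.029]
force: [-0.6, -0.7, 0.6]
width: 0.0702
```

```bash
python3 c.py .4715 .2088 .022 3.28
```

```text
26.65 [-0.0021 -0.0055 -0.0303] [-0.0055  0.0071  0.0253] pos [0.4736 0.2143 0.0523] [ 3.137  0.008 -3.029] w 0.0702 f [-0.6 -0.7  0.6] q6 -0.69
```

{"method": "apply_moves", "body": {
  "increments": [-0.002,-0.005,-0.01,-0.005,0.007,0.022,0,-0.001,-0.01,0,0,0,0,0,-0.008,0,0,0,0,0,-0.002,0,0,0]
}}

```text
t: 26.98
eef_pos: [0.4722, 0.208, 0.0205]
ee_rot: [-3.14, -0.002, -3.012]
force: [-0.7, -1.5, -0.4]
width: 0.0699
```

```bash
python3 c.py .4715 .2088 .022 3.28
```

```text
26.98 [-0.0007  0.0008  0.0015] [ 0.0015 -0.0013  0.0089] pos [0.4722 0.208  0.0205] [-3.140e+00 -2.000e-03 -3.012e+00] w 0.0699 f [-0.7 -1.5 -0.4] q6 -0.67
```

{"method": "apply_moves", "body": {
  "increments": [0,0,0,0.001,-0.001,0.007,0,0,0,0,0,0,0,0,0,0,0,0,0,0,0,0,0,0,0,0,0,0,0,0,0,0,0,0,0,0,0,0,0,0,0,0],
  "hand": 1
}}

```text
t: 27.57
eef_pos: [0.4732, 0.2095, 0.0229]
ee_rot: [3.14, 0.002, -3.006]
force: [0.3, 0.2, -1.1]
width: 0.0398
```

```bash
python3 c.py .4715 .2088 .022 3.28
```

```text
27.57 [-0.0017 -0.0007 -0.0009] [-0.0016  0.002   0.0024] pos [0.4732 0.2095 0.0229] [ 3.140e+00  2.000e-03 -3.006e+00] w 0.0398 f [ 0.3  0.2 -1.1] q6 -0.66
```

{"method": "apply_moves", "body": {
  "increments": [0,0,0.02,0,0,0,0,0,0.035,0,0,0,0,0,0.035,0,0,0.05,0.01,-0.008,0.03,0,0,0.105,0.012,-0.01,0.01,0,0,0.105,0.012,-0.01,0,0,0,0.105,0.012,-0.01,0,0,0,0.105,0.012,-0.01,0,0,0,0.105,0.012,-0.01,0,0,0,0.105,0.012,-0.01,0,0,0,0.105,0.012,-0.01,0,0,0,0.1,0,0,0,0,0,0.06,0,0,0,0,0,0]
}}

```text
t: 28.65
eef_pos: [0.5685, 0.126, 0.1602]
ee_rot: [-3.137, 0.005, -2.014]
force: [-0.9, 0.8, -1.9]
width: 0.0394
```

```bash
cat > seat.py <<'E'
from rect import *
import sys
def bush(c,N=400,h=.06,z=.026,dbg=None):
    st=arm.get_state(); im=optics.grab_frame('wrist')
    o=rect(im,'wrist',c,z,h,N,st); o[:8]=0; o[:,:8]=0
    H=cv2.cvtColor(o,cv2.COLOR_RGB2HSV); s=(N-1)/(2*h)
    m=((H[...,1]>140)&(H[...,0]>10)&(H[...,0]<32)&(H[...,2]>70)).astype(np.uint8)
    n,L,S,C=cv2.connectedComponentsWithStats(m)
    for i in sorted(range(1,n),key=lambda i:-S[i,4])[:3]:
        p=np.argwhere(L==i)[:,::-1].astype(np.float32); (cx,cy),(w,hh),a=cv2.minAreaRect(p)
        b=cv2.boxPoints(((cx,cy),(w,hh),a)); e=max((b[1]-b[0],b[2]-b[1]),key=np.linalg.norm)
        print('bush',S[i,4],np.round([c[0]+cx/s-h,c[1]-(cy/s-h)],4),'size mm',np.round([w/s*1e3,hh/s*1e3],1),'seat x heading deg',round((np.degrees(np.arctan2(-e[1],e[0]))+90+90)%180-90,1))
    if dbg: cv2.imwrite('pics/'+dbg,o[:,:,::-1])
if __name__=='__main__': bush((float(sys.argv[1]),float(sys.argv[2])),dbg=sys.argv[3] if len(sys.argv)>3 else None)
E
python3 c.py .574 .128 .16 4.235; python3 seat.py .614 .108 s1.png; python3 cap.py seat_twinslot,.02
```

```text
28.65 [ 0.0055  0.002  -0.0002] [-0.0021  0.0062 -0.0346] pos [0.5685 0.126  0.1602] [-3.137  0.005 -2.014] w 0.0394 f [-0.9  0.8 -1.9] q6 0.57
bush 868 [0.6186 0.1156] size mm [10.4 19.7] seat x heading deg -22.6
bush 823 [0.6103 0.1001] size mm [10.3 17.5] seat x heading deg -25.7
bush 27 [0.6127 0.0948] size mm [1.3 2.7] seat x heading deg -33.7
seat_twinslot [(0.89, [0.6155, 0.1097]), (0.61, [0.425, -0.1014])]
```

{"method": "apply_moves", "body": {
  "increments": [0.014,-0.005,-0.01,-0.002,0.006,-0.018,0.014,-0.005,-0.02,0,0,-0.018,0.011,-0.004,-0.025,0,0,0,0,0,-0.02,0,0,0,0,0,-0.008,0,0,0,0,0,-0.002,0,0,0]
}}

```text
t: 29.3
eef_pos: [0.6081, 0.1155, 0.0756]
ee_rot: [-3.138, 0.006, -2.062]
force: [0.1, -0.2, -1.9]
width: 0.04
```

```bash
python3 c.py .615 .1085 .049 4.232
```

```text
29.3 [ 0.0069 -0.007  -0.0266] [-0.0031  0.0061  0.0113] pos [0.6081 0.1155 0.0756] [-3.138  0.006 -2.062] w 0.04 f [ 0.1 -0.2 -1.9] q6 0.58
```

{"method": "apply_moves", "body": {
  "increments": [0.004,-0.004,-0.008,-0.003,0.005,0.01,0.002,-0.003,-0.009,0,0.001,0,0,0,-0.005,0,0,0,0,0,-0.001,0,0,0]
}}

```text
t: 29.63
eef_pos: [0.6149, 0.1094, 0.053]
ee_rot: [-3.14, 0.001, -2.051]
force: [0.9, 0.1, -1.1]
width: 0.0401
```

```bash
python3 c.py .615 .1085 .049 4.232
```

```text
29.63 [ 0.0001 -0.0009 -0.004 ] [-0.0006  0.0018 -0.0005] pos [0.6149 0.1094 0.053 ] [-3.140e+00  1.000e-03 -2.051e+00] w 0.0401 f [ 0.9  0.1 -1.1] q6 0.6
```

{"method": "apply_moves", "body": {
  "increments": [0,-0.001,-0.004,0,0.001,0,0,0,-0.004,0,0,0,0,0,-0.004,0,0,0,0,0,-0.003,0,0,0]
}}

```text
t: 29.97
eef_pos: [0.619, 0.1071, 0.0467]
ee_rot: [-3.132, 0.004, -2.047]
force: [-6.6, -1.4, 13.8]
width: 0.0398
```

```bash
python3 c.py .615 .1085 .039 4.232
```

```text
29.97 [-0.004   0.0014 -0.0077] [ 0.0009  0.0098 -0.004 ] pos [0.619  0.1071 0.0467] [-3.132  0.004 -2.047] w 0.0398 f [-6.6 -1.4 13.8] q6 0.6
```

{"method": "apply_moves", "body": {
  "increments": [-0.002,0.001,0.004,0.001,0.009,-0.004,-0.002,0,0.001,0,0,0]
}}

```text
t: 30.13
eef_pos: [0.6157, 0.1081, 0.0537]
ee_rot: [-3.139, 0.002, -2.051]
force: [1.0, 0.4, -1.6]
width: 0.0398
```

```bash
python3 c.py .615 .1085 .049 4.232; python3 - <<'E'
from r import *
im=optics.grab_frame('wrist')
A=im[150:340,220:420]; A=cv2.resize(A,(632,600),interpolation=cv2.INTER_CUBIC)
cv2.imwrite('pics/p2.png',A[:,:,::-1])
E
```

```text
30.13 [-0.0007  0.0004 -0.0047] [-0.0011  0.003   0.0002] pos [0.6157 0.1081 0.0537] [-3.139e+00  2.000e-03 -2.051e+00] w 0.0398 f [ 1.   0.4 -1.6] q6 0.6
```

View pics/p2.png

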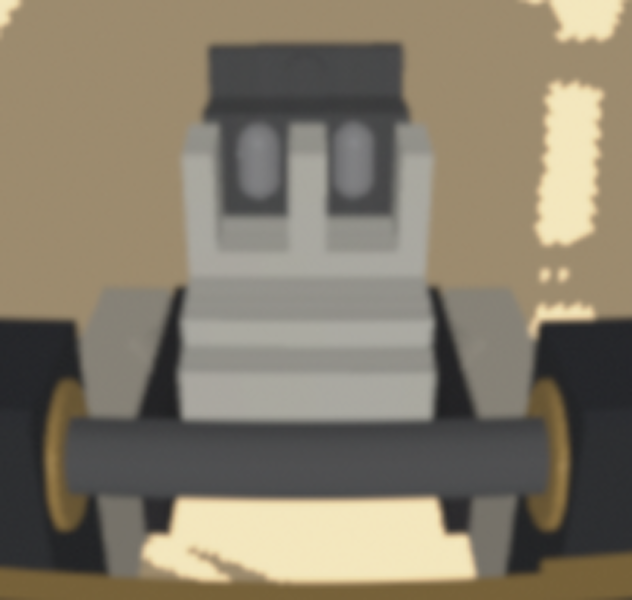

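```bash
python3 - <<'E'
from h import *
st=arm.get_state(); ax=np.array([np.cos(-.48),np.sin(-.48)])
t=np.array(st['eef_pos'])[:2]
def f(v,z): return (at('wrist',(220+306/3.16,150+v/3.16),z,st)[:2]-t)@ax*1e3
b=st['eef_pos'][2]-.0189
for n,v,z in(('cap bottom end',122,b),('cap foot top end',155,b+.012),('slot inner end top',250,b+.012),('seat end top',118,.02),('seat end bot',100,.006)): print(n,round(f(v,z),1))
print('block front top edge (x=15?)',f(320,b+.032),f(373,b+.032),f(275,b+.012))
E
```

```text
cap bottom end 37.6
cap foot top end 35.2
slot inner end top 18.3
seat end top 34.4
seat end bot 34.4
block front top edge (x=15?) 15.012569423786951 5.625398432576 13.577863860719603
```

The ridges are centred across the slots. Lengthwise, the cap is about 2 mm too far toward the seat's +x. Shift and descend again, countering the drift.

{"method": "apply_moves", "body": {
  "increments": [-0.003,0.001,-0.004,-0.001,0.003,0,-0.001,0,-0.004,0,0.001,0,-0.001,0,-0.004,0,0.001,0,-0.001,0,-0.004,0,0.001,0]
}}

```text
t: 30.52
eef_pos: [0.6116, 0.1096, 0.0387]
ee_rot: [-3.139, 0.003, -2.05]
force: [5.1, -5.0, 11.3]
width: 0.0401
```

```bash
python3 c.py .613 .109 .039 4.232
```

```text
30.52 [ 0.0014 -0.0006  0.0003] [-0.0011  0.0032 -0.0016] pos [0.6116 0.1096 0.0387] [-3.139e+00  3.000e-03 -2.050e+00] w 0.0401 f [ 5.1 -5.  11.3] q6 0.6
```

Seated at z .0387. Release and go to the endslot cap.

{"method": "apply_moves", "body": {
  "increments": [0,0,0,0,0,0,0,0,0,0,0,0,0,0,0,0,0,0,0,0,0,0,0,0,0,0,0.02,0,0,0,0,0,0.03,0,0,0,-0.01,-0.005,0.035,0,0,0.02,-0.02,-0.01,0.02,0,0,0.03,-0.025,-0.01,0,0,0,0.03,-0.025,-0.01,0,0,0,0.03,-0.025,-0.01,0,0,0,0.02,-0.02,-0.005,0,0,0,0,-0.008,0,0,0,0,0,0,0,0,0,0,0],
  "hand": 0.2
}}

```text
t: 31.68
eef_pos: [0.4699, 0.0571, 0.1427]
ee_rot: [3.139, -0.003, -1.913]
force: [0.0, 0.7, -0.1]
width: 0.0697
```

```bash
cat > fit.py <<'E'
from h import *
import sys
from scipy.optimize import minimize
def fit(c,th,z0=0.,dbg=None):
    """fit cap outline (feet box + block) on the bench to the low-saturation mask; th deg"""
    st=arm.get_state(); im=optics.grab_frame('wrist'); H=cv2.cvtColor(im,cv2.COLOR_RGB2HSV)
    m=((H[...,1]<45)&(H[...,2]>60)).astype(np.uint8)
    # close the shadows/slots inside, keep region near c
    p0=proj('wrist',[*c,z0+.02],st); w=np.zeros_like(m); cv2.circle(w,tuple(int(v) for v in p0),95,1,-1); m&=w
    n,L,S,C=cv2.connectedComponentsWithStats(m)
    i=min((i for i in range(1,n) if S[i,4]>400),key=lambda i:np.hypot(*(C[i]-p0))); m=(L==i).astype(np.uint8)
    def boxes(x):
        a=x[2]; M=np.array([[np.cos(a),-np.sin(a)],[np.sin(a),np.cos(a)]]); out=np.zeros(m.shape,np.uint8)
        for lx0,lx1,y0,y1,h0,h1 in ((-38,-20,-20,-6,0,12),(-38,-20,6,20,0,12),(-20,20,-20,20,0,12),(20,38,-20,-6,0,12),(20,38,6,20,0,12),(-15,15,-20,20,0,32)):
            P=[proj('wrist',[*(np.array(x[:2])+M@np.array([lx,ly])/1e3),z0+h/1e3],st) for lx in(lx0,lx1) for ly in(y0,y1) for h in(h0,h1)]
            cv2.fillConvexPoly(out,np.round(cv2.convexHull(np.array(P,np.float32))*16).astype(np.int32),1,shift=4)
        return out
    def cost(q):
        x=[c[0]+q[0]/1e3,c[1]+q[1]/1e3,np.radians(th+q[2])]; b=boxes(x); return 1-(b&m).sum()/max(1,(b|m).sum())
    r=min((minimize(cost,[dx,dy,0],method='Nelder-Mead',options=dict(initial_simplex=[[dx,dy,0],[dx+6,dy,0],[dx,dy+6,0],[dx,dy,8]],maxiter=90)) for dx in(-3,3) for dy in(-3,3)),key=lambda r:r.fun)
    print('fit',np.round([c[0]+r.x[0]/1e3,c[1]+r.x[1]/1e3],4),'deg',round(th+r.x[2],1),'1-IoU',round(r.fun,3))
if __name__=='__main__': fit((float(sys.argv[1]),float(sys.argv[2])),float(sys.argv[3]))
E
python3 c.py .4665 .0535 .018 4.363; python3 cap.py mid_twinslot,.036 mid_endslot,.016 mid_sideslot,.016 seat_endslot,.02 seat_sideslot,.02; python3 fit.py .4665 .0535 -20
```

```text
31.68 [-0.0034 -0.0036 -0.1247] [ 0.0023 -0.0033 -0.0069] pos [0.4699 0.0571 0.1427] [ 3.139e+00 -3.000e-03 -1.913e+00] w 0.0697 f [ 0.   0.7 -0.1] q6 0.69
mid_twinslot [(0.78, [0.6143, 0.1111]), (0.55, [0.4754, 0.0514])]
mid_endslot [(0.82, [0.4698, 0.0554])]
mid_sideslot [(0.64, [0.4231, -0.1053])]
seat_endslot [(0.59, [0.6087, -0.1043])]
seat_sideslot []
fit [0.4669 0.0545] deg -19.9 1-IoU 0.04
```

The silhouette fit agrees: (.467,.0545), −19.9°. Descend.

{"method": "apply_moves", "body": {
  "increments": [-0.002,-0.001,-0.02,0.002,-0.003,-0.005,0,0,-0.03,0,0,0,0,0,-0.03,0,0,0,0,0,-0.015,0,0,0,0,0,-0.003,0,0,0]
}}

```text
t: 32.45
eef_pos: [0.4747, 0.0582, 0.0418]
ee_rot: [-3.137, 0.002, -1.919]
force: [-0.6, 0.6, 0.4]
width: 0.07
```

```bash
python3 c.py .467 .0545 .018 4.365
```

```text
32.45 [-0.0077 -0.0037 -0.0238] [-0.0008  0.0048  0.0005] pos [0.4747 0.0582 0.0418] [-3.137e+00  2.000e-03 -1.919e+00] w 0.07 f [-0.6  0.6  0.4] q6 0.68
```

{"method": "apply_moves", "body": {
  "increments": [-0.006,-0.003,-0.007,-0.001,0.005,0,-0.001,0,-0.009,0,0,0,-0.001,0,-0.006,0,0,0]
}}

```text
t: 32.7
eef_pos: [0.4674, 0.0553, 0.0186]
ee_rot: [3.141, -0.001, -1.919]
force: [0.3, -0.8, 0.2]
width: 0.0704
```

```bash
python3 c.py .467 .0545 .018 4.365
```

```text
32.7 [-0.0004 -0.0008 -0.0006] [ 0.0009 -0.0009  0.0004] pos [0.4674 0.0553 0.0186] [ 3.141e+00 -1.000e-03 -1.919e+00] w 0.0704 f [ 0.3 -0.8  0.2] q6 0.68
```

{"method": "apply_moves", "body": {
  "increments": [0,-0.001,0,0,0,0,-0.0005,0,-0.0005,0,0,0,-0.0005,0,-0.0005,0,0,0,-0.0005,0,-0.0005,0,0,0,-0.0005,0,-0.0005,0,0,0,-0.0005,0,-0.0005,0,0,0,0,0,0,0,0,0],
  "hand": 1
}}

```text
t: 33.28
eef_pos: [0.4662, 0.055, 0.0176]
ee_rot: [-3.139, 0.002, -1.918]
force: [0.1, -0.2, -0.4]
width: 0.0397
```

```bash
python3 c.py .467 .0545 .018 4.365
```

```text
33.28 [ 0.0008 -0.0005  0.0004] [-0.0009  0.0028 -0.0002] pos [0.4662 0.055  0.0176] [-3.139e+00  2.000e-03 -1.918e+00] w 0.0397 f [ 0.1 -0.2 -0.4] q6 0.68
```

{"method": "apply_moves", "body": {
  "increments": [0,0,0.02,0,0,0,0,0,0.035,0,0,0,0,0,0.035,0,0,0,0.01,-0.015,0.03,0,0,0,0.012,-0.022,0.01,0,0,0,0.012,-0.022,0,0,0,0,0.012,-0.022,0,0,0,0,0.012,-0.022,0,0,0,0,0.012,-0.022,0,0,0,0,0.012,-0.022,0,0,0,0,0.005,-0.008,0,0,0,0,0,0,0,0,0,0]
}}

```text
t: 34.28
eef_pos: [0.5533, -0.1078, 0.156]
ee_rot: [-3.137, 0.002, -1.915]
force: [0.8, -0.1, -0.9]
width: 0.0399
```

```bash
python3 c.py .56 -.10 .16 4.365; python3 seat.py .609 -.106; python3 cap.py seat_endslot,.02 seat_sideslot,.02; python3 - <<'E'
from h import *
a,b=at('scene',(290,231),.02),at('scene',(316,249),.02); print(a,b,np.degrees(np.arctan2(*(b-a)[1::-1])))
E
```

```text
34.28 [0.0067 0.0078 0.004 ] [-0.0008  0.0048 -0.0034] pos [ 0.5533 -0.1078  0.156 ] [-3.137e+00  2.000e-03 -1.915e+00] w 0.0399 f [ 0.8 -0.1 -0.9] q6 1.07
bush 792 [ 0.6088 -0.114 ] size mm [ 9.5 18.2] seat x heading deg -25.0
bush 765 [ 0.6136 -0.0976] size mm [ 8.6 21.4] seat x heading deg -28.6
bush 60 [ 0.6153 -0.1021] size mm [4.5 2.6] seat x heading deg 82.9
seat_endslot [(0.94, [0.6108, -0.1042]), (0.73, [0.7478, 0.0861])]
seat_sideslot [(0.81, [0.6141, -0.2605])]
[ 0.5730322  -0.11171964  0.02      ] [ 0.66959971 -0.11439874  0.02      ] -1.589166691725951
```

```bash
cat > fits.py <<'E'
from h import *
import sys
from scipy.optimize import minimize
def fit(c,th,dbg='f.png'):
    st=arm.get_state(); im=optics.grab_frame('wrist'); H=cv2.cvtColor(im,cv2.COLOR_RGB2HSV).astype(int)
    m=(((H[...,1]<70)&(H[...,2]<150))|((H[...,1]>140)&(H[...,2]>90))).astype(np.uint8)
    p0=proj('wrist',[*c,.015],st); w=np.zeros_like(m); cv2.circle(w,tuple(int(v) for v in p0),80,1,-1); m&=w
    m=cv2.morphologyEx(m,cv2.MORPH_OPEN,np.ones((3,3)))
    n,L,S,C=cv2.connectedComponentsWithStats(m)
    i=max(range(1,n),key=lambda i:S[i,4]); m=(L==i).astype(np.uint8)
    def boxes(x):
        a=x[2]; M=np.array([[np.cos(a),-np.sin(a)],[np.sin(a),np.cos(a)]]); out=np.zeros(m.shape,np.uint8)
        for lx,ly,h0,h1 in ((48,20,0,6),(38,20,0,20),(8,20,20,27)):
            P=[proj('wrist',[*(np.array(x[:2])+M@np.array([sx*lx,sy*ly])/1e3),h/1e3],st) for sx in(-1,1) for sy in(-1,1) for h in(h0,h1)]
            cv2.fillConvexPoly(out,np.round(cv2.convexHull(np.array(P,np.float32))*16).astype(np.int32),1,shift=4)
        return out
    X=lambda q:[c[0]+q[0]/1e3,c[1]+q[1]/1e3,np.radians(th+q[2])]
    def cost(q):
        b=boxes(X(q)); return 1-(b&m).sum()/max(1,(b|m).sum())
    r=min((minimize(cost,[0,0,d],method='Nelder-Mead',options=dict(initial_simplex=[[0,0,d],[6,0,d],[0,6,d],[0,0,d+8]],maxiter=100)) for d in(-12,0,12)),key=lambda r:r.fun)
    print('seatfit',np.round([c[0]+r.x[0]/1e3,c[1]+r.x[1]/1e3],4),'deg',round(th+r.x[2],1),'1-IoU',round(r.fun,3),'area',m.sum())
    o=im.copy(); b=boxes(X(r.x)); cs,_=cv2.findContours(b,0,2); cv2.drawContours(o,cs,-1,(255,0,0),1); cs,_=cv2.findContours(m,0,2); cv2.drawContours(o,cs,-1,(0,255,0),1)
    u,v=map(int,p0); cv2.imwrite('pics/'+dbg,cv2.resize(o[max(0,v-100):v+100,max(0,u-130):u+130],None,fx=2.5,fy=2.5)[:,:,::-1])
if __name__=='__main__': fit((float(sys.argv[1]),float(sys.argv[2])),float(sys.argv[3]),sys.argv[4])
E
python3 fits.py .610 -.106 -22 f1.png
```

```text
seatfit [ 0.6113 -0.1045] deg -19.4 1-IoU 0.57 area 1900
```

View pics/f1.png

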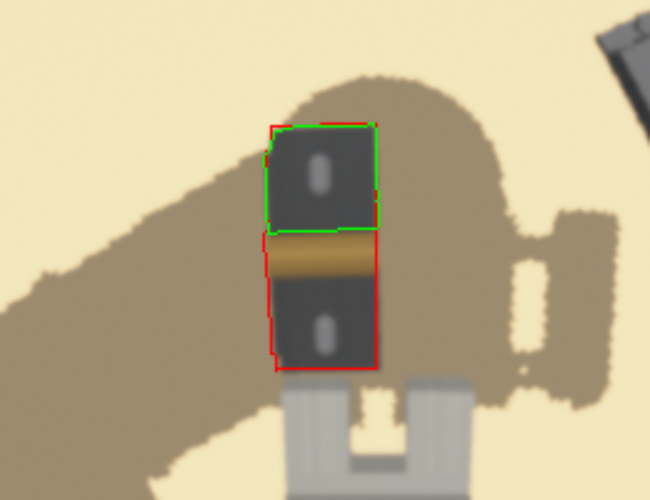

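The overlay shows the fit outline hugging seat_endslot at (.611,-.1045), −19.4°, with central ridges on both sides. The held cap is nearly parallel. Go.

{"method": "apply_moves", "body": {
  "increments": [0.014,0,-0.01,-0.001,0.005,0.003,0.014,0.001,-0.02,0,0,0.003,0.014,0.001,-0.025,0,0,0,0.006,0,-0.02,0,0,0,0,0,-0.008,0,0,0,0,0,-0.003,0,0,0]
}}

```text
t: 35.03
eef_pos: [0.6022, -0.0973, 0.0717]
ee_rot: [-3.134, 0.004, -1.897]
force: [-0.0, -0.3, -0.8]
width: 0.04
```

```bash
python3 c.py .610 -.104 .048 4.373
```

```text
35.03 [ 0.0078 -0.0067 -0.0237] [-0.0012  0.0079 -0.0128] pos [ 0.6022 -0.0973  0.0717] [-3.134  0.004 -1.897] w 0.04 f [-0.  -0.3 -0.8] q6 1.08
```

{"method": "apply_moves", "body": {
  "increments": [0.004,-0.003,-0.008,-0.001,0.007,-0.012,0.002,-0.003,-0.008,0,0.001,0,0,0,-0.003,0,0,0,0,0,-0.001,0,0,0]
}}

```text
t: 35.37
eef_pos: [0.6084, -0.1024, 0.0522]
ee_rot: [-3.141, 0.0, -1.908]
force: [-0.0, -0.2, -1.4]
width: 0.0398
```

```bash
python3 c.py .610 -.104 .048 4.373
```

```text
35.37 [ 0.0016 -0.0016 -0.0042] [-0.0001  0.0006 -0.0018] pos [ 0.6084 -0.1024  0.0522] [-3.141  0.    -1.908] w 0.0398 f [-0.  -0.2 -1.4] q6 1.08
```

{"method": "apply_moves", "body": {
  "increments": [0.0005,-0.002,-0.004,0,0.001,-0.002,-0.001,0,-0.004,0,0.001,0,-0.001,0,-0.004,0,0.001,0,-0.001,0,-0.003,0,0.001,0]
}}

```text
t: 35.7
eef_pos: [0.607, -0.1049, 0.0385]
ee_rot: [-3.141, 0.001, -1.911]
force: [0.2, 2.2, 7.8]
width: 0.0398
```

```bash
python3 c.py .609 -.104 .0376 4.373
```

```text
35.7 [ 0.002   0.0009 -0.0009] [-0.0005  0.0008  0.0008] pos [ 0.607  -0.1049  0.0385] [-3.141e+00  1.000e-03 -1.911e+00] w 0.0398 f [0.2 2.2 7.8] q6 1.09
```

{"method": "apply_moves", "body": {
  "increments": [0.0005,0.0005,-0.003,0,0.001,0,0,0,-0.003,0,0,0]
}}

```text
t: 35.87
eef_pos: [0.6085, -0.1045, 0.0361]
ee_rot: [-3.139, 0.001, -1.909]
force: [-10.7, 5.8, 30.6]
width: 0.0399
```

{"method": "apply_moves", "body": {
  "increments": [0,0,0,0,0,0,0,0,0,0,0,0,0,0,0,0,0,0,0,0,0,0,0,0,0,0,0.02,0,0,0,0,0,0.03,0,0,0,-0.01,0,0.035,0,0,0.02,-0.02,0,0.02,0,0,0.03,-0.025,0,0,0,0,0.03,-0.025,0,0,0,0,0.03,-0.025,0,0,0,0,0.02,-0.02,0,0,0,0,0,-0.015,0,0,0,0,0,0,0,0,0,0,0],
  "hand": 0.2
}}

```text
t: 37.03
eef_pos: [0.462, -0.1054, 0.1436]
ee_rot: [-3.139, -0.001, -1.773]
force: [0.2, -0.4, -0.3]
width: 0.0702
```

```bash
python3 c.py .45 -.10 .15 4.712; python3 cap.py mid_sideslot,.016 mid_endslot,.036 seat_sideslot,.02 ; python3 fit.py .424 -.105 0;  python3 fit.py .424 -.105 -30;python3 fit.py .424 -.105 30
```

```text
37.03 [-0.012   0.0054  0.0064] [0.0014 0.0023 0.2021] pos [ 0.462  -0.1054  0.1436] [-3.139e+00 -1.000e-03 -1.773e+00] w 0.0702 f [ 0.2 -0.4 -0.3] q6 1.17
mid_sideslot [(0.53, [0.6008, 0.3122])]
mid_endslot [(0.69, [0.6125, -0.1086])]
seat_sideslot [(0.81, [0.6137, -0.2602])]
fit [ 0.4258 -0.1036] deg 0.6 1-IoU 0.124
fit [ 0.4257 -0.1037] deg 0.9 1-IoU 0.125
fit [ 0.4257 -0.1037] deg 0.9 1-IoU 0.127
```

Endslot is pressed home (30 N at z .0361). The sideslot cap was knocked and is now at (.4257,-.1037), heading about 1°. Pick it.

{"method": "apply_moves", "body": {
  "increments": [-0.015,0,0,0.001,0.002,0.1,-0.012,0,-0.01,0,0,0.1,-0.005,0,-0.03,0,0,0.01,-0.001,0,-0.03,0,0,0,-0.001,0,-0.02,0,0,0,0,0,-0.003,0,0,0]
}}

```text
t: 37.88
eef_pos: [0.4354, -0.1049, 0.0486]
ee_rot: [-3.135, -0.001, -1.552]
force: [-0.0, 0.0, -0.5]
width: 0.0702
```

```bash
python3 c.py .4257 -.1037 .018 4.728
```

```text
37.88 [-0.0097  0.0012 -0.0306] [ 0.0009  0.0066 -0.0031] pos [ 0.4354 -0.1049  0.0486] [-3.135e+00 -1.000e-03 -1.552e+00] w 0.0702 f [-0.   0.  -0.5] q6 1.38
```

{"method": "apply_moves", "body": {
  "increments": [-0.005,0.001,-0.006,0,0.006,-0.003,-0.003,0,-0.009,0,0,0,-0.002,0,-0.009,0,0,0,-0.001,0,-0.004,0,0,0]
}}

```text
t: 38.22
eef_pos: [0.4259, -0.1037, 0.0202]
ee_rot: [3.141, -0.002, -1.556]
force: [0.2, -0.7, -1.5]
width: 0.0702
```

```bash
python3 c.py .4257 -.1037 .018 4.728
```

```text
38.22 [-0.0002 -0.     -0.0022] [ 0.0017 -0.001   0.0004] pos [ 0.4259 -0.1037  0.0202] [ 3.141e+00 -2.000e-03 -1.556e+00] w 0.0702 f [ 0.2 -0.7 -1.5] q6 1.37
```

{"method": "apply_moves", "body": {
  "increments": [-0.0005,0,-0.002,0.001,0,0,-0.0005,0,-0.0005,0,0,0,-0.0005,0,-0.0005,0,0,0,-0.0005,0,-0.0005,0,0,0,-0.0005,0,-0.0005,0,0,0,-0.0005,0,-0.0005,0,0,0,0,0,0,0,0,0],
  "hand": 1
}}

```text
t: 38.8
eef_pos: [0.4255, -0.1032, 0.018]
ee_rot: [-3.139, -0.0, -1.555]
force: [-0.1, -0.2, -1.4]
width: 0.0399
```

```bash
python3 c.py .4257 -.1037 .018 4.728
```

```text
38.8 [ 0.0002 -0.0005  0.    ] [0.0003 0.003  0.    ] pos [ 0.4255 -0.1032  0.018 ] [-3.139 -0.    -1.555] w 0.0399 f [-0.1 -0.2 -1.4] q6 1.37
```

{"method": "apply_moves", "body": {
  "increments": [0,0,0.02,0,0,0,0,0,0.035,0,0,0,0,0,0.035,0,0,0,0.01,-0.012,0.03,0,0,0,0.014,-0.02,0.01,0,0,0,0.014,-0.02,0,0,0,0,0.014,-0.02,0,0,0,0,0.014,-0.02,0,0,0,0,0.014,-0.02,0,0,0,0,0.014,-0.02,0,0,0,0,0.01,-0.015,0,0,0,0,0,0,0,0,0,0]
}}

```text
t: 39.8
eef_pos: [0.5284, -0.2574, 0.1552]
ee_rot: [-3.14, -0.0, -1.553]
force: [0.0, 0.2, -1.4]
width: 0.0401
```

```bash
python3 c.py .55 -.262 .16 4.728; python3 fits.py .6125 -.262 0 f2.png; python3 fits.py .6125 -.262 20 f3.png; python3 fits.py .6125 -.262 -20 f4.png;  python3 cap.py seat_sideslot,.02; python3 seat.py .6125 -.262
```

```text
39.8 [ 0.0216 -0.0046  0.0048] [ 0.0002  0.0016 -0.002 ] pos [ 0.5284 -0.2574  0.1552] [-3.14  -0.    -1.553] w 0.0401 f [ 0.   0.2 -1.4] q6 1.71
seatfit [ 0.5643 -0.27  ] deg 10.1 1-IoU 0.574 area 1864
seatfit [ 0.5674 -0.2699] deg 11.2 1-IoU 0.576 area 1862
seatfit [ 0.5813 -0.2667] deg 10.1 1-IoU 0.581 area 1877
seat_sideslot [(0.94, [0.615, -0.2591])]
bush 1710 [ 0.6157 -0.2606] size mm [36.   9.3] seat x heading deg 10.1
bush 13 [ 0.6137 -0.2727] size mm [1.2 0.9] seat x heading deg 0.0
bush 12 [ 0.6091 -0.2472] size mm [2.  1.1] seat x heading deg 38.7
```

```bash
python3 - <<'E'
from r import *
st,ims=run('r11.png',[('wrist',.6145,-.26,.02)],h=.06,N=380,cols=1)
a=cv2.imread('pics/r11.png'); im=ims['wrist'][100:300,200:420]
b=cv2.resize(im,(418,380),interpolation=cv2.INTER_CUBIC)[:,:,::-1]
cv2.imwrite('pics/m11.png',np.hstack([a,b]))
E
```

```text
(no output)
```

View pics/m11.png

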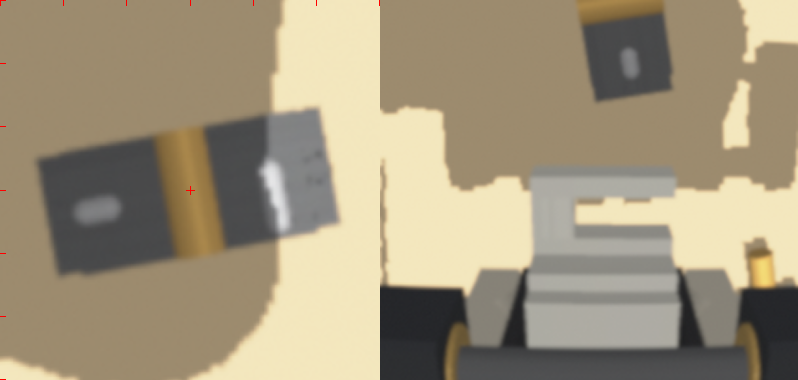

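Seat_sideslot has its crosswise ridge on the world +x side with heading 10.2°. The held cap's crosswise slot also faces +x and opens to −y, so they match. Move over it.

{"method": "apply_moves", "body": {
  "increments": [0.014,0,0,0,0.002,0.04,0.014,0,-0.01,0,0,0.04,0.014,0,-0.02,0,0,0.04,0.014,0,-0.02,0,0,0.03,0.012,0,-0.02,0,0,0,0.004,0,-0.01,0,0,0,0,0,-0.005,0,0,0,0,0,-0.002,0,0,0]
}}

```text
t: 40.82
eef_pos: [0.6018, -0.2498, 0.0714]
ee_rot: [-3.133, -0.002, -1.387]
force: [-0.8, -0.3, -1.6]
width: 0.0399
```

```bash
python3 c.py .613 -.2604 .048 4.890
```

```text
40.82 [ 0.0112 -0.0106 -0.0234] [ 0.0003  0.0086 -0.006 ] pos [ 0.6018 -0.2498  0.0714] [-3.133e+00 -2.000e-03 -1.387e+00] w 0.0399 f [-0.8 -0.3 -1.6] q6 1.85
```

{"method": "apply_moves", "body": {
  "increments": [0.005,-0.005,-0.008,0,0.008,-0.006,0.004,-0.005,-0.008,0,0.001,0,0.001,-0.001,-0.003,0,0,0,0,0,-0.001,0,0,0]
}}

```text
t: 41.15
eef_pos: [0.6124, -0.2616, 0.0526]
ee_rot: [-3.14, -0.001, -1.393]
force: [-1.0, 0.4, -1.9]
width: 0.0395
```

```bash
python3 c.py .613 -.2604 .048 4.890; python3 - <<'E'
from h import *
# seat end visible past the cap foot: columns of dark seat vs cap, in rows above the foot
st=arm.get_state(); im=optics.grab_frame('wrist'); H=cv2.cvtColor(im,cv2.COLOR_RGB2HSV).astype(int)
for r in range(170,232,4):
    row=H[r,240:400]; g=np.where(row[:,1]<60)[0]
    if len(g): print(r,240+g.min(),240+g.max(),len(g),int(np.median(row[g,2])))
e=proj('wrist',np.r_[st['eef_pos'][:2],.03],st); print(e)
E
```

```text
41.15 [ 0.0006  0.0012 -0.0046] [0.0009 0.0016 0.0001] pos [ 0.6124 -0.2616  0.0526] [-3.140e+00 -1.000e-03 -1.393e+00] w 0.0395 f [-1.   0.4 -1.9] q6 1.86
170 285 346 62 73
174 285 346 62 63
178 283 348 66 65
182 283 349 67 73
186 282 349 68 90
190 279 354 76 138
194 278 356 79 169
198 278 356 79 174
202 278 356 79 173
206 278 348 71 89
210 279 348 70 73
214 278 348 71 73
218 279 352 74 127
222 279 353 75 139
226 279 354 76 166
230 279 354 76 173
[316.32413064 246.58471533]
```

Lateral alignment is within 0.7 mm. Shift −1.5 mm lengthwise, as for the twinslot, and descend.

{"method": "apply_moves", "body": {
  "increments": [-0.002,0.0005,-0.004,0.001,0.002,0,-0.001,0,-0.004,0,0.001,0,-0.001,0,-0.004,0,0.001,0,-0.001,0,-0.004,0,0.001,0]
}}

```text
t: 41.53
eef_pos: [0.611, -0.2621, 0.0403]
ee_rot: [-3.136, -0.003, -1.392]
force: [4.1, 1.0, 1.9]
width: 0.0401
```

```bash
python3 c.py .611 -.2612 .038 4.890
```

```text
41.53 [-0.      0.0009 -0.0023] [ 0.0023  0.0066 -0.0007] pos [ 0.611  -0.2621  0.0403] [-3.136e+00 -3.000e-03 -1.392e+00] w 0.0401 f [4.1 1.  1.9] q6 1.86
```

{"method": "apply_moves", "body": {
  "increments": [0,0.0005,-0.003,0.002,0.006,0,0,0,-0.003,0,0,0]
}}

```text
t: 41.7
eef_pos: [0.6119, -0.2616, 0.0373]
ee_rot: [-3.139, -0.002, -1.391]
force: [-9.5, 8.2, 32.1]
width: 0.0397
```

```bash
python3 c.py .611 -.2612 .038 4.890
```

```text
41.7 [-0.0009  0.0004  0.0007] [ 0.0012  0.0027 -0.0022] pos [ 0.6119 -0.2616  0.0373] [-3.139e+00 -2.000e-03 -1.391e+00] w 0.0397 f [-9.5  8.2 32.1] q6 1.86
```

Fully down (32 N at z .0373). Release, back off, and check all four numerically.

{"method": "apply_moves", "body": {
  "increments": [0,0,0,0,0,0,0,0,0,0,0,0,0,0,0,0,0,0,0,0,0,0,0,0,0,0,0.02,0,0,0,0,0,0.03,0,0,0,0,0.005,0.035,0,0,0,-0.015,0.02,0.035,0,0,0,-0.02,0.03,0.02,0,0,0,-0.015,0.03,0,0,0,0,0,0.02,0,0,0,0,0,0,0,0,0,0],
  "hand": 0
}}

```text
t: 42.7
eef_pos: [0.5556, -0.1544, 0.1781]
ee_rot: [3.135, 0.003, -1.396]
force: [-0.1, -1.2, 0.2]
width: 0.0873
```

```bash
sed -i "s/H\[...,2\]>60/H[...,2]>VT/; s/^def fit/VT=60\ndef fit/" fit.py; cat > chk.py <<'E'
import fit as F, sys
from h import *
F.VT=115; print(np.round(arm.get_state()['eef_pos'],3))
for c,t in (((.611,-.2615),10.2),((.6085,-.1045),-19.4),((.6116,.1096),-27.5),((.5955,.279),-.5)):
    for z in (.02,.027):
        try: print(z,end=' '); F.fit(c,t,z0=z)
        except Exception as e: print('no',e)
for cam in ('side','scene'):
    optics.grab_frame(cam)
    for k in ('mid_endslot','mid_diagonal','mid_sideslot','mid_twinslot'):
        print(cam,k,[(round(l['conf'],2),np.round(at(cam,l['point'],.036)[:2],3).tolist()) for l in finder.landmark_of(cam,k)[:3]])
E
python3 chk.py
```

```text
[ 0.556 -0.154  0.178]
0.02 fit [ 0.6135 -0.2623] deg 9.6 1-IoU 0.141
0.027 fit [ 0.6131 -0.2601] deg 9.7 1-IoU 0.162
0.02 fit [ 0.6092 -0.1046] deg -18.9 1-IoU 0.05
0.027 fit [ 0.6095 -0.1051] deg -19.4 1-IoU 0.078
0.02 fit [0.6119 0.1122] deg -27.1 1-IoU 0.102
0.027 fit [0.6131 0.106 ] deg -27.8 1-IoU 0.133
0.02 fit [0.595  0.2837] deg -0.2 1-IoU 0.098
0.027 fit [0.5954 0.2747] deg -1.9 1-IoU 0.112
side mid_endslot [(0.61, [0.623, -0.108])]
side mid_diagonal [(0.82, [0.595, 0.279]), (0.74, [0.35, -0.172]), (0.47, [0.516, -0.407])]
side mid_sideslot [(0.63, [0.609, -0.277]), (0.45, [0.592, 0.276])]
side mid_twinslot [(0.85, [0.616, 0.104])]
scene mid_endslot [(0.86, [0.61, -0.106])]
scene mid_diagonal [(0.89, [0.371, -0.206]), (0.81, [0.533, -0.437]), (0.75, [0.623, -0.117])]
scene mid_sideslot [(0.84, [0.619, -0.268])]
scene mid_twinslot [(0.59, [0.607, 0.122])]
```

```bash
python3 -c "
from station import arm
print(arm.job_done())"
```

```text
the job is handed in; nothing more can be done
None
```

I did the whole job in the order asked and handed it in at about 43 s on the robot's clock. The station gives no verdict.

**Cock and slide**
- I set the cock to about 45°: handle 57.7° against block 12.7° in the picture.
- I pressed the slide to its stop, where it took 21 N with no further travel. The cap came out from under the hood, and the slide sprang back to where it started.
- I then shut the cock against its stop at 0.5 N m. The next picture showed the handle parallel to its block.

**Caps**
- I refitted all four caps (diagonal, twinslot, endslot, sideslot), each at the tool height expected for fully down.
- Sideslot and endslot were pressed home with about 30 N, twinslot with about 11 N and diagonal with about 4 N.
- Twinslot jammed on the first try and went down after a shift of about 4 mm along its length.
- The sideslot cap was knocked aside during the run, so I located it again before gripping it.

**Last checks**
- For all four caps, the outline fit matched better at the fully-down height than at 7 mm proud. Headings agreed with the seats to within 1°.
- The position readings disagreed in places. The last outline fits put the diagonal cap 5 mm and sideslot and twinslot 2–3 mm from where I released them. The side and scene cameras' network readings were off by up to about 15 mm. I took this as measuring error, because the seating heights and forces were consistent.
- I had used all my picture views, so the final check was numeric only. I did not look again at the speaker grille, green diffusers or relay base, but the arm was never moved close to them.

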